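# Run a crock true on the banding wheel

### The job

Check that the glazed crock runs true against the needle of the gauge: by the wooden finger pegs near the edge of the banding wheel, set the wheel turning (either way round) and, pushing the pegs on again as they come past, keep it turning at about 20 turns a minute, never slower than 16 or faster than 24, for 6 seconds without a break. Then brake it so that it comes to rest with the crock's handle right under the gauge needle, and take the hand off. Do not touch the crock or the gauge, leave the other crockery alone, do not knock hard against the wheel, and never let it race past 30 turns a minute.

Things in the scene. Friction and masses are not known exactly. Their poses are not given: they have to be found in the camera images.
- wheel_base: cast-iron pedestal of the banding wheel, fixed on the table (elsewhere each time), foot 190 mm across; origin on the wheel's upright axis at table height, z up. It carries the head: a round iron plate, radius 165 mm, 16 mm thick, cork-faced in the middle, with six finger pegs near its edge.
- wheel_top (a point): centre of the flat top of the wheel's head, on the axis, 90 mm above the table; does not turn.
- wheel (a joint): turn of the wheel's head, rad, growing anticlockwise seen from above, not wrapped, any value at the start (at rest). At 0 (and every 60 degrees) a peg lies in the world's +x direction from the axis. Flywheel: nominally 9.6 kg, 0.13 kg m2 (-15 to +40 percent). Bearing drag about 0.013 N m plus 0.013 N m per rad/s: at 20 turns a minute (2.1 rad/s) it loses about 0.3 rad/s each second.
- peg (a point): top end of one of the six like wooden pegs, on its own axis: upright round pegs 18 mm thick, 42 mm tall above the head's top, on a circle of radius 142 mm about the wheel's axis, every 60 degrees (142 mm from peg to peg). This one lies along +x from the axis at wheel angle 0 and turns with the wheel.
- crock: brown glazed stoneware crock, open at the top, 0.9 kg, 105 mm tall, 112 mm across its belly, standing loose on the centre of the wheel's head and turning with it; origin at the centre of its underside, z up, x axis towards its single stub handle.
- crock_handle (a point): outer end of the crock's only handle, a round stub 25 mm thick, 92 mm from the crock's axis and 40 mm above the head's top (it reaches 98 mm from the axis and 53 mm above the head). It turns round with the wheel.
- gauge: steel surface gauge fixed beyond the wheel. Origin on the WHEEL'S AXIS at table height; x axis level from that axis out along the needle to the gauge's post. Foot 60 x 80 x 28 mm and post (12 mm thick, 243 mm tall) stand 215 mm out; the level needle, 6 mm thick, runs from the post in to the crock's rim, 190 mm above the table. The handle is under it when it points along this x axis.
- gauge_tip (a point): tip of the gauge's needle, 56 mm from the wheel's axis on the gauge's x axis, 190 mm above the table.
- mug: white enamel mug on the table, 84 mm across, 85 mm tall, origin under its centre; leave it alone.
- crock2: second brown crock with a stub handle, same size as the first, on the table; leave it alone. Origin under its centre.
- bowl: white enamel bowl on the table, 150 mm across, 55 mm tall; leave it alone. Origin under its centre.
Mind the look-alikes: they are no part of the job. What is shaped like the crock but blue, turquoise or yellow is not meant.

How it is judged (in metres and radians):
On the way:
1. the wheel turns at 15.5 to 24.5 turns a minute (1.62 to 2.57 rad/s), either way round, for 6 s without a break ((velocity of joint wheel between 1.62 and 2.57 rad/s or velocity of joint wheel between -2.57 and -1.62 rad/s)), for 6 s.
At the end, for the whole second after the job is handed in: The wheel is at rest (under 0.05 rad/s) with the end of the crock's handle under the needle, within 16 mm to either side of it (10 degrees), the crock upright and within 12 mm of the wheel's centre, nothing touched (velocity of joint wheel between -0.05 and 0.05 rad/s and y of crock_handle in the frame of gauge between -0.016 and 0.016 m and x of crock_handle in the frame of gauge above 0.05 m and horizontal distance between crock and wheel_top below 0.012 m and angle between crock's own z axis and vertical below 0.08 rad and linear speed of crock below 0.03 m/s).
It fails at once if the wheel races past 31 turns a minute (3.25 rad/s) (velocity of joint wheel above 3.25 rad/s or velocity of joint wheel below -3.25 rad/s).
It fails at once if the robot touches the crock or the gauge (contact force between any of the arm, the fingers and crock above 1 N or contact force between any of the arm, the fingers and gauge above 1 N).
It fails at once if the crock slides more than 15 mm off the wheel's centre or tips (horizontal distance between crock and wheel_top above 0.015 m or angle between crock's own z axis and vertical above 0.2 rad).
It fails at once if the fingers knock against the wheel or a peg with more than 60 N (contact force between the fingers and wheel_base above 60 N).
It fails at once if the mug, the bowl or the second crock is moved by more than 15 mm (distance of any of mug, crock2, bowl from where it was at the start of the episode above 0.015 m).
It also fails if it takes over 51 s, if anything falls off the work surface, if the arm or the gripper's body presses on something with over 40 N, if the wrist force passes 120 N, or if a joint passes its speed limit or range.

### The arm

A 6-joint arm with a two-finger parallel gripper is mounted at the origin on the work surface. World frame = base frame: x ahead of the robot, y to its left, z up, the work surface at z = 0. Lengths are in mm, angles in rad, forces in N, time in s.
With the tool pointing down it reaches from about 350 to 775 mm from the base axis. Payload 7.3 kg.
Tool frame: the origin (TCP) lies at the centre of the arm's flange, where the gripper is bolted on; the fingertips stand 178 mm ahead of it and the grasp point (between the pads) lies 159 mm ahead of it; z points along the fingers, y is the line along which they close (so a half turn about z gives the same grasp; the last joint's range is limited). The gripper opens to 92 mm and grips with 3 to 60 N. Pads are 19 mm wide; open, the fingers measure 130 mm over their backs; the gripper's body (75 mm by 190 mm) begins 47 mm behind the grasp point.
Start: joints at [-1.438, 0.342, 1.524, -0, 1.275, -0.146], TCP at [144.501, -504.725, 404.741] pointing down, gripper open.
Joint ranges: [-2.53, 2.53], [-0.77, 2.02], [0.04, 2.7], [-1, 4.14], [0.28, 2.66], [-3.11, 3.11]. Speed limits (rad/s): [2.57, 2.57, 3.14, 3.14, 3.14, 3.14].

### API

Orientations are given as [roll, pitch, yaw] about the fixed x, y, z axes, in that order (R = Rz(yaw) Ry(pitch) Rx(roll)).
In Python, from plant import * gives the robot as it stands. The module is installed in compiled form; this text tells all that it offers.
- The arm moves only by the shell command python3 -m inch 'ROWS'. ROWS is JSON, a list of rows, each a list of 5 numbers: the shift along the tool's x, y, z in m, then the turn about the tool's z in rad, then the opening, from 0 (shut) to 1 (fully open). In form: [[tx, ty, tz, spin, claw], ...]. A call has 1 to 8 rows; each row is the pose to reach, as a shift and turn from the pose commanded when the call began, along the tool's axes at that moment; what a row does not reach only later rows make up. A row lasts 1/12 s, in which the tool goes at most 41.7 mm and 7.16 degrees, less where a joint would pass 70% of its speed; a pose out of reach is approached as far as the arm can. A call with a gripper value outside its range is refused whole. The fingers move at their own pace and stop on an object; the grip force is fixed at half the most. Time passes only in rows, so rows that repeat a pose let the fingers close. It gives the time, the measured TCP pose, the force, the opening and the grip force at its end, in the units of the state.
- get_obs(): the state, without advancing time (a new reading comes with each control period).
- capture(name): name is "side" or "top" or "wrist"; returns a dict with "color" (420x560x3 uint8, red, green, blue), "intrinsics" (3x3 intrinsics, pixels), "distortion" ([k1, k2, p1, p2, k3] as OpenCV has them; the pictures are not rectified), "pose" (4x4, takes a point from camera to world coordinates). Camera axes: x right, y down, z forward; pixel columns grow to the right and rows downward; lengths in mm; the calibration is good to about 2 mm. A picture is of the moment at which its call begins. There is no depth.
- close_job(): hands the job in; it is judged then, once.
Trained networks look in a picture, given as the dict that the camera call returned (one of the last four; its "shot" number tells which), for a name from the list of things; names that differ only in an ending like _2 or _b are one class to them, and where a whole thing is asked for, a point or a joint stands for the part that bears it (a point fixed in the world has none). Each returns a list of dicts, best first, with "conf" (0 to 1); they miss things now and then, are a little off and sometimes report something else, mostly with a low value. They report only what shows in the picture. A call takes as long as a camera call. They do not tell look-alikes from the thing itself.
- look_for(picture, target): "rect" ([centre column, centre row, width, height] in pixels, round what is visible of it).
- trace(picture, target): "pixels" (420x560 bool, what is visible of it) and "rect" ([centre column, centre row, width, height] in pixels, round what is visible of it).
- tip_of(picture, target): "centre" ([column, row] in pixels: a listed point, or the origin of a listed thing).
The state is a dict: "time": time; "joint_positions": joint angles; "dq": joint speeds; "tau": joint torques, N m; "tool_pos": TCP position; "tcp_rot": TCP orientation; "contact_force": force on the tool from outside, world axes, zero at the start; "moment": the same for the moment, N m; "grip_width": finger opening in mm; "finger_force": force on a finger pad.
Only numpy, scipy, OpenCV 4.12 (cv2) and the standard library are available. Lean on these libraries where they do the work, as an engineer would, in place of code of your own. Each camera call takes 0.05 s, during which the arm holds its last target. There are 200 camera calls.

## Working session

There is one attempt and no reset: what is moved stays moved. The work goes in short steps, Python scripts to look and compute and a shell command to move; the robot and the scene stay as the last step left them, time stands still between calls to the robot, and variables do not carry over. Pictures are saved under pics/ and viewed, at most 10 in all, crops included, and the job is handed in when it is done.

```bash
mkdir -p pics; cat > h.py <<'E'
from plant import *
import numpy as np, cv2
def uv2w(c,uv,z):
    p=cv2.undistortPoints(np.array([[uv]],float),np.array(c["intrinsics"]),np.array(c["distortion"]))[0,0]
    T=np.array(c["pose"]); d=T[:3,:3]@[p[0],p[1],1]; o=T[:3,3]
    return o+d*(z-o[2])/d[2]
def w2uv(c,P):
    T=np.linalg.inv(np.array(c["pose"])); r=cv2.Rodrigues(T[:3,:3])[0]
    return cv2.projectPoints(np.array(P,float).reshape(-1,3),r,T[:3,3],np.array(c["intrinsics"]),np.array(c["distortion"]))[0][:,0]
E
python3 - <<'E'
from h import *
np.set_printoptions(precision=1,suppress=True)
Z=dict(wheel_base=0,wheel_top=90,peg=132,crock=90,crock_handle=130,gauge=0,gauge_tip=190,mug=0,crock2=0,bowl=0)
for n in("top","side"):
    c=capture(n); cv2.imwrite(f"pics/{n}0.png",c["color"][:,:,::-1])
    print(n,np.array(c["pose"])[:3,3])
    for k,z in Z.items():
        for d in tip_of(c,k)[:6]:
            print(k,round(d["conf"],2),np.array(d["centre"]),uv2w(c,d["centre"],z))
o=get_obs();print(o["time"],o["tool_pos"],o["tcp_rot"])
E
```

```text
top [ 381.4  -18.2 1510.6]
wheel_base 0.85 [277.1 193.4] [602.   -9.5   0. ]
wheel_base 0.64 [274.2 192.9] [603.6   0.6   0. ]
wheel_top 0.79 [277.6 190.6] [598.1 -11.4  90. ]
peg 0.7 [317.2 198.2] [ 569.6 -137.1  132. ]
peg 0.38 [278.5 163.6] [678.6 -13.  132. ]
crock 0.91 [120.9 220.1] [493.2 493.8  90. ]
crock 0.88 [187.4 139.7] [762.9 289.2  90. ]
crock 0.8 [378.7 187.2] [ 615.  -341.5   90. ]
crock 0.76 [272.9 190.6] [597.9   3.9  90. ]
crock 0.72 [343.4 291.6] [ 277.  -226.3   90. ]
crock 0.68 [427.7 229.6] [ 478.9 -499.4   90. ]
crock_handle 0.8 [301.3 203.8] [551.2 -87.1 130. ]
crock_handle 0.68 [353.  319.1] [ 197.  -250.1  130. ]
crock_handle 0.64 [162.6 124.8] [800.1 362.5 130. ]
crock_handle 0.61 [415.6 241. ] [ 439.7 -447.   130. ]
crock_handle 0.6 [136.7 231. ] [456.6 427.8 130. ]
gauge_tip 0.7 [278. 165.] [661.8 -11.8 190. ]
mug 0.98 [182.5 192.3] [600.4 318.1   0. ]
crock2 0.91 [120.9 220.1] [500.3 526.3   0. ]
crock2 0.88 [187.4 139.7] [787.1 308.6   0. ]
crock2 0.8 [378.7 187.2] [ 629.8 -362.     0. ]
crock2 0.76 [272.9 190.6] [611.6   5.3   0. ]
crock2 0.72 [343.4 
[... 604 characters left out ...]
 303.2] [771.6 430.6 130. ]
crock_handle 0.66 [422.7 220.9] [ 179.1 -195.4  130. ]
crock_handle 0.59 [219.6 378.6] [428.2 463.8 130. ]
crock_handle 0.57 [370.3 155.6] [ 412.9 -370.   130. ]
crock_handle 0.41 [295.6 181. ] [ 567.5 -160.3  130. ]
gauge_tip 0.84 [244.5 188.2] [654.2 -16.6 190. ]
mug 0.68 [199.9 323.1] [602.8 321.8   0. ]
crock2 0.89 [366.9 146.2] [ 482. -543.    0.]
crock2 0.74 [260.9 221.4] [638.3 -63.7   0. ]
crock2 0.65 [392.4 229. ] [ 263.9 -232.6    0. ]
crock2 0.65 [148.6 292.5] [786.5 313.1   0. ]
crock2 0.58 [188.7 405.9] [497.4 522.6   0. ]
crock2 0.32 [261.5 238.3] [602.8  -7.3   0. ]
bowl 0.77 [281.  367.2] [348.4 325.5   0. ]
1.1 [ 144.5 -504.7  404.7] [3.1 0.  0.3]
```

View pics/top0.png

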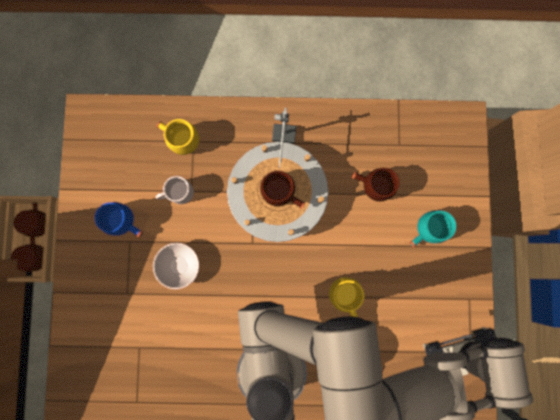

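View pics/side0.png

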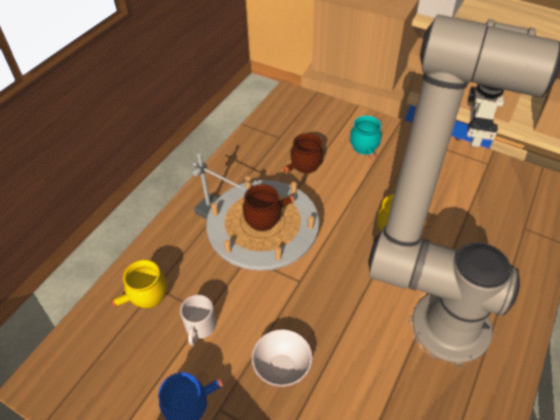

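```bash
python3 - <<'E'
from h import *
c=capture("top"); im=c["color"][:,:,::-1]
cv2.imwrite("pics/crop1.png",cv2.resize(im[100:250,215:415],None,fx=4,fy=4,interpolation=cv2.INTER_CUBIC))
np.save("/tmp/c.npy",dict(intrinsics=c["intrinsics"],distortion=c["distortion"],pose=c["pose"]),allow_pickle=True)
for k in("wheel_top","gauge","gauge_tip","peg","crock_handle"):
  for d in tip_of(c,k)[:3]:print(k,d)
E
```

```text
wheel_top {'centre': [277.5, 191.5], 'conf': 0.86}
gauge_tip {'centre': [280.3, 165.4], 'conf': 0.79}
peg {'centre': [317.0, 198.6], 'conf': 0.64}
peg {'centre': [382.0, 186.6], 'conf': 0.21}
crock_handle {'centre': [354.4, 320.1], 'conf': 0.91}
crock_handle {'centre': [415.4, 241.8], 'conf': 0.9}
crock_handle {'centre': [137.8, 230.2], 'conf': 0.79}
```

View pics/crop1.png

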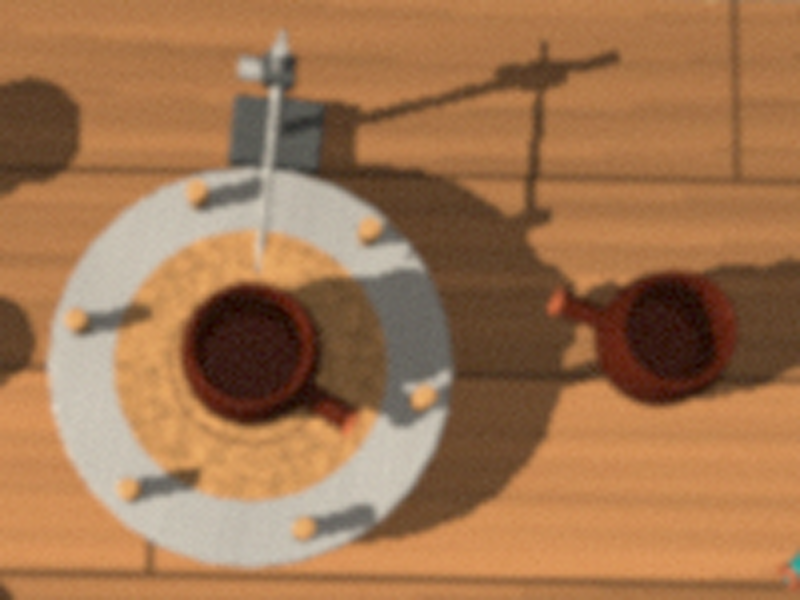

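```bash
cat > fit.py <<'E'
from h import *
from scipy.optimize import least_squares
np.set_printoptions(precision=3,suppress=True)
c=np.load("/tmp/c.npy",allow_pickle=True).item()
px=lambda p:np.array([215+(p[0]+.5)/4-.5,100+(p[1]+.5)/4-.5])
P=[px(p) for p in[(198,190),(370,228),(77,320),(424,396),(130,487),(304,526)]]
W=np.array([uv2w(c,p,132)[:2] for p in P])
def f(x):
    a=np.arctan2(W[:,1]-x[1],W[:,0]-x[0]); k=np.round((a-x[2])/(np.pi/3)); a=x[2]+k*np.pi/3
    return (W-np.c_[x[0]+142*np.cos(a),x[1]+142*np.sin(a)]).ravel()
r=min((least_squares(f,[600,-11,t]) for t in np.arange(0,1.05,.1)),key=lambda r:r.cost)
print(r.x,np.degrees(r.x[2]),r.fun)
for p in[(258,266),(264,200),(270,130)]:
    w=uv2w(c,px(p),190)[:2]-r.x[:2]; print("needle",w,np.degrees(np.arctan2(w[1],w[0])),np.hypot(*w))
w=uv2w(c,px((348,424)),130)[:2]-r.x[:2];print("handle",w,np.degrees(np.arctan2(w[1],w[0])),np.hypot(*w))
w=uv2w(c,px((250,345)),195)[:2]-r.x[:2];print("crock rim",w)
E
python3 fit.py
cat > tr.py <<'E'
from h import *
AX=np.array([600.,-11.])
def peg_angle(c,show=False):
    im=c["color"].astype(float); s=cv2.GaussianBlur((im.max(2)-im.min(2))/(im.max(2)+1),(0,0),1.)
    g=np.radians(np.arange(0,360,.5))
    def samp(r,z,img):
        uv=w2uv(c,np.c_[AX[0]+r*np.cos(g),AX[1]+r*np.sin(g),0*g+z]).astype(np.float32)
        return cv2.remap(img.astype(np.float32),uv[:,0:1],uv[:,1:2],cv2.INTER_LINEAR)[:,0]
    p=samp(142,132,s); sc=np.clip(p,0,.6).reshape(6,120).sum(0)
    k=np.exp(2j*np.pi*np.arange(120)/120); m=sc-np.median(sc); m[m<.35*m.max()]=0
    i=np.argmax(sc); w=np.roll(m,60-i)[45:76]; a=(i-60+(np.arange(45,76)*w).sum()/w.sum())/2
    q=samp(84,132,im[...,1]/1.0)  # handle: dark in green
    return a%60, sc.max(), q
E
python3 - <<'E'
from tr import *
c=capture("top"); a,s,q=peg_angle(c); print(a,s); print(q[::20].round())
E
```

```text
[597.347 -10.477   0.322] 18.42157658181123 [-0.594 -0.576 -0.688  0.736 -1.319 -1.118 -0.43   1.703  1.431 -1.509
  1.6    0.764]
needle [60.986 -4.813] -4.512590253593574 61.17576706288137
needle [112.451  -8.55 ] -4.347875808625286 112.77533514841132
needle [167.54  -12.269] -4.188407495765347 167.988706814919
handle [-51.951 -77.759] -123.74703258430552 93.51711921664973
crock rim [-0.849  0.207]
18.47152215887194 2.7954504
[173. 152. 159. 144. 149. 150. 143. 127. 153. 157. 144. 152. 147. 156.
 147. 161. 150. 164. 150. 148. 143. 155. 153.  86.  32.  83.  80.  73.
  75.  84.  78.  75. 137. 155. 160. 162.]
```

```bash
sed -i 's/AX=.*/AX=np.array([597.35,-10.5])/' tr.py
cat > plan.py <<'E'
import json,os,numpy as np
from tr import *
F="cmd.json"
def cmd():
    if os.path.exists(F): return np.array(json.load(open(F)))
    o=get_obs(); return np.r_[o["tool_pos"],o["tcp_rot"][2]]
def rows(targets,claw=0,save=True):   # targets: world x,y,z(TCP mm),yaw -> rows text
    p=cmd(); c,s=np.cos(p[3]),np.sin(p[3]); out=[]
    for t in targets:
        d=np.array(t[:3])-p[:3]
        out.append([round((c*d[0]+s*d[1])/1000,3),round((s*d[0]-c*d[1])/1000,3),round(-d[2]/1000,3),round(-(t[3]-p[3]),2),claw])
    tx,ty,tz,sp=np.array(out[-1][:4])*[1000,1000,1000,1]
    if save: json.dump([p[0]+c*tx+s*ty,p[1]+s*tx-c*ty,p[2]-tz,p[3]-sp],open(F,"w"))
    for i in range(0,1): print(json.dumps(out))
def arc(phi,tip,r=143,k=.5):
    a=np.radians(phi); return [AX[0]+r*np.cos(a),AX[1]+r*np.sin(a),tip+178,np.radians(phi-180)*k]
E
python3 - <<'E'
from plan import *
print(get_obs()["tcp_rot"],get_obs()["tool_pos"])
t=arc(122,226);rows([t]*3,0); rows([arc(122,150)],0)
print(cmd())
E
```

```text
[3.14148479e+00 3.97436350e-05 2.78805418e-01] [ 144.50986332 -504.71950846  404.74594595]
[[0.532, -0.488, 0.001, 0.78, 0], [0.532, -0.488, 0.001, 0.78, 0], [0.532, -0.488, 0.001, 0.78, 0]]
[[-0.0, 0.0, 0.076, 0.0, 0]]
[ 5.21665413e+02  1.10846646e+02  3.27745946e+02 -5.01194582e-01]
```

```bash
python3 -m inch '[[0.532,-0.488,0,0.78,0],[0.532,-0.488,0,0.78,0],[0.532,-0.488,0,0.78,0],[0.532,-0.488,0,0.78,0],[0.532,-0.488,0,0.78,0],[0.532,-0.488,0,0.78,0],[0.532,-0.488,0,0.78,0],[0.532,-0.488,0,0.78,0]]'; rm -f cmd.json
python3 - <<'E'
from plan import *
print(get_obs()["dq"],cmd()); rows([arc(122,226)])
E
```

```text
time: 2.12
tool_pos: [310.9, -233.4, 405.0]
tcp_rot: [3.141, -0.001, -0.507]
contact_force: [0.7, -0.3, -0.7]
grip_width: 43.2
finger_force: 0.0
[ 1.23569166 -0.13298096  0.15023596  0.00409643 -0.02574285  1.10798887] [ 310.90079729 -233.3560393   405.04955624   -0.5066616 ]
[[0.017, -0.403, 0.001, -0.0, 0]]
```

```bash
python3 -m inch '[[0.012,-0.39,0,0,0],[0.012,-0.39,0,0,0],[0.012,-0.39,0,0,0],[0.012,-0.39,0,0,0],[0.012,-0.39,0,0,0],[0.012,-0.39,0,0,0],[0.012,-0.39,0,0,0],[0.012,-0.39,0,0,0]]' | head -2;  python3 -m inch '[[0,-0.041,0,0,0],[0,-0.05,0,0,0],[0,-0.05,0,0,0],[0,-0.05,0,0,0]]'; rm -f cmd.json
python3 - <<'E'
from plan import *
print(get_obs()["dq"],cmd()); rows([arc(122,150)])
c=capture("top"); print(peg_angle(c)[:2])
E
```

```text
time: 2.78
tool_pos: [480.1, 54.6, 405.0]
time: 3.12
tool_pos: [503.4, 96.3, 404.4]
tcp_rot: [3.141, 0.001, -0.5]
contact_force: [-0.4, -0.1, 0.1]
grip_width: 0.3
finger_force: 0.0
[-0.03691946 -0.02006076  0.02038103 -0.0008525  -0.00155636 -0.00079734] [ 5.03364251e+02  9.62774958e+01  4.04373795e+02 -4.99716045e-01]
[[0.009, -0.021, 0.076, 0.01, 0]]
(np.float64(18.464696174142738), np.float32(2.5932844))
```

```bash
python3 -m inch '[[0.009,-0.021,0.03,0.01,0],[0.009,-0.021,0.06,0.01,0],[0.009,-0.021,0.09,0.01,0],[0.009,-0.021,0.11,0.01,0],[0.009,-0.021,0.118,0.01,0],[0.009,-0.021,0.118,0.01,0]]'; rm -f cmd.json
python3 - <<'E'
from plan import *
p=cmd();print(p, np.degrees(np.arctan2(p[1]-AX[1],p[0]-AX[0])),np.hypot(*(p[:2]-AX)))
# accel profile
T=np.arange(1,17)/12; al=1.25; ph=122+np.degrees(.5*al*T**2); ph0=ph
ph=np.minimum(ph,400);print(ph.round(1)); 
rows([arc(x,108) for x in ph[:8]]); rows([arc(x,108) for x in ph[8:16]]); print(cmd())
E
```

```text
time: 3.67
tool_pos: [520.9, 108.8, 285.4]
tcp_rot: [3.139, 0.003, -0.513]
contact_force: [0.1, 0.4, 0.5]
grip_width: 0.7
finger_force: 0.0
[ 5.20890877e+02  1.08805531e+02  2.85413901e+02 -5.13246457e-01] 122.65451939544252 141.70323588413467
[122.2 123.  124.2 126.  128.2 131.  134.2 137.9 142.1 146.9 152.1 157.8
 164.  170.7 178.  185.7]
[[-0.001, -0.002, -0.001, -0.01, 0], [-0.002, 0.0, -0.001, -0.02, 0], [-0.003, 0.003, -0.001, -0.03, 0], [-0.005, 0.007, -0.001, -0.04, 0], [-0.007, 0.012, -0.001, -0.06, 0], [-0.009, 0.018, -0.001, -0.09, 0], [-0.012, 0.026, -0.001, -0.11, 0], [-0.014, 0.035, -0.001, -0.15, 0]]
[[-0.004, 0.01, 0.0, -0.03, 0], [-0.007, 0.021, 0.0, -0.07, 0], [-0.009, 0.034, 0.0, -0.12, 0], [-0.01, 0.048, 0.0, -0.17, 0], [-0.01, 0.064, 0.0, -0.22, 0], [-0.007, 0.08, 0.0, -0.28, 0], [-0.002, 0.098, 0.0, -0.35, 0], [0.005, 0.116, 0.0, -0.41, 0]]
[ 4.54967124e+02 -2.50181354e+01  2.86413901e+02  4.67535435e-02]
```

```bash
rm -f cmd.json
python3 - <<'E'
from plan import *
w=[.15]*6+list(.15+1.35*np.arange(1,18)/12); w=np.minimum(np.array(w),2.1)
ph=122.65+np.degrees(np.cumsum(w)/12); tip=np.full(len(ph),108.); tip[-2:]=[128,148]
print(ph.round(1)); 
for i in range(0,len(ph),8): rows([arc(x,t) for x,t in zip(ph[i:i+8],tip[i:i+8])])
print(cmd())
E
```

```text
[123.4 124.1 124.8 125.5 126.2 126.9 128.2 130.  132.3 135.2 138.6 142.5
 147.  152.  157.6 163.7 170.3 177.4 185.1 193.4 202.1 211.5 221.3]
[[-0.002, 0.001, -0.001, -0.02, 0], [-0.003, 0.003, -0.001, -0.03, 0], [-0.004, 0.004, -0.001, -0.03, 0], [-0.004, 0.006, -0.001, -0.04, 0], [-0.005, 0.007, -0.001, -0.04, 0], [-0.006, 0.009, -0.001, -0.05, 0], [-0.007, 0.012, -0.001, -0.06, 0], [-0.009, 0.016, -0.001, -0.08, 0]]
[[-0.002, 0.005, 0.0, -0.02, 0], [-0.005, 0.012, 0.0, -0.04, 0], [-0.007, 0.02, 0.0, -0.07, 0], [-0.01, 0.03, 0.0, -0.11, 0], [-0.012, 0.041, 0.0, -0.15, 0], [-0.013, 0.053, 0.0, -0.19, 0], [-0.013, 0.067, 0.0, -0.24, 0], [-0.012, 0.082, 0.0, -0.29, 0]]
[[-0.001, 0.017, 0.0, -0.06, 0], [-0.0, 0.034, 0.0, -0.12, 0], [0.003, 0.053, 0.0, -0.19, 0], [0.009, 0.073, 0.0, -0.26, 0], [0.018, 0.093, 0.0, -0.34, 0], [0.032, 0.112, -0.02, -0.42, 0], [0.049, 0.129, -0.04, -0.5, 0]]
[ 4.89960331e+02 -1.04773715e+02  3.26413901e+02  3.56753543e-01]
```

```bash
python3 -m inch '[[-0.002,0.001,-0.001,-0.02,0],[-0.003,0.003,-0.001,-0.03,0],[-0.004,0.004,-0.001,-0.03,0],[-0.004,0.006,-0.001,-0.04,0],[-0.005,0.007,-0.001,-0.04,0],[-0.006,0.009,-0.001,-0.05,0],[-0.007,0.012,-0.001,-0.06,0],[-0.009,0.016,-0.001,-0.08,0]]'
python3 -m inch '[[-0.002,0.005,0,-0.02,0],[-0.005,0.012,0,-0.04,0],[-0.007,0.02,0,-0.07,0],[-0.01,0.03,0,-0.11,0],[-0.012,0.041,0,-0.15,0],[-0.013,0.053,0,-0.19,0],[-0.013,0.067,0,-0.24,0],[-0.012,0.082,0,-0.29,0]]'
python3 -m inch '[[-0.001,0.017,0,-0.06,0],[0,0.034,0,-0.12,0],[0.003,0.053,0,-0.19,0],[0.009,0.073,0,-0.26,0],[0.018,0.093,0,-0.34,0],[0.032,0.112,-0.02,-0.42,0],[0.049,0.129,-0.04,-0.5,0]]'
python3 - <<'E'
from plan import *
o=get_obs();p=o["tool_pos"];print(p, np.degrees(np.arctan2(p[1]-AX[1],p[0]-AX[0])),np.hypot(*(p[:2]-AX)),o["tcp_rot"],cmd())
for i in range(2):
    t=get_obs()["time"]; c=capture("top"); print(t,peg_angle(c)[:2])
rows([arc(180,150),arc(180,150)],save=False)
E
```

```text
time: 4.33
tool_pos: [506.1, 100.8, 288.1]
tcp_rot: [-3.141, -0.001, -0.43]
contact_force: [0.1, 0.8, 0.6]
grip_width: 0.5
finger_force: 0.2
time: 5.0
tool_pos: [460.1, 30.9, 287.8]
tcp_rot: [3.142, 0.0, -0.137]
contact_force: [1.2, -0.0, -0.4]
grip_width: 0.8
finger_force: 0.2
time: 5.58
tool_pos: [490.2, -104.5, 327.4]
tcp_rot: [-3.139, 0.003, 0.363]
contact_force: [0.8, 0.0, -0.1]
grip_width: 0.3
finger_force: 0.0
[ 490.1594739  -104.46705969  327.39033313] -138.761032835696 142.54689471117442 [-3.1391212   0.00344581  0.36346544] [ 4.89960331e+02 -1.04773715e+02  3.26413901e+02  3.56753543e-01]
5.5833 (np.float64(50.823224423176725), np.float32(2.6509585))
5.6333 (np.float64(56.48961062325445), np.float32(2.4591312))
[[-0.0, -0.101, -0.002, 0.36, 0], [-0.0, -0.101, -0.002, 0.36, 0]]
```

```bash
cat > step.py <<'E'
import sys
from plan import *
# usage: step.py target_speed end_phi ; log.json: [[t,unwrapped deg(phase of peg 0)],...]
L=json.load(open("log.json")); wt=float(sys.argv[1]); ret=True
def shot():
    t=get_obs()["time"]; a,s,_=peg_angle(capture("top"))
    t0,p0,w0=L[-1]; e=p0+np.degrees((w0-.15*(t-t0))*(t-t0)); u=a+60*np.round((e-a)/60)
    return t,u,s,e
t,u,s,e=shot(); w=np.radians(u-L[-1][1])/(t-L[-1][0]); wn=w-.15*(t-L[-1][0])
print("t",t,"phase",u,"exp",e,"score",s,"w avg",w,"now",wn)
L.append([t,u,wn]); json.dump(L,open("log.json","w"))
pred=lambda dt:u+np.degrees(wn*dt-.15*dt*dt)
p=cmd(); phc=np.degrees(np.arctan2(p[1]-AX[1],p[0]-AX[0]))%360
best=None
for N in range(1,9):
    pk=pred(.05+N/12)%60; fs=120+(pk-14.9-120+30)%60-30   # finger start, 3.5 deg gap
    sc=abs(fs-119)+N*.8+ (50 if abs(fs-phc)>12*N else 0)
    if best is None or sc<best[0]: best=(sc,N,fs)
_,N,fs=best; ph=list(phc+(fs-phc)*np.arange(1,N+1)/N); tip=[150]*N
wd=wn-.3*(.05+N/12); f=fs; v=wd; n=0
while f<226:
    n+=1
    if n>2: v=min(v+.08,max(wt,wd)) if n>4 else wd+.15
    f+=np.degrees(v/12); ph.append(f); tip.append([128,108][n-1] if n<3 else 108)
tip[-2:]=[128,150]
end=ph[-1]; ph+=list(end+(120-end)*np.arange(1,10)/9); tip+=[150]*9
print("N",N,"fs",fs,"end",end)
for i in range(0,len(ph),8): rows([arc(x,z) for x,z in zip(ph[i:i+8],tip[i:i+8])])
E
python3 - <<'E'
from plan import *
json.dump([[5.5833,50.8,2.0],[5.6333,56.5,1.98]],open("log.json","w"))
ph=221.2+(120-221.2)*np.arange(1,9)/8
rows([arc(x,150) for x in ph])
E
```

```text
[[-0.008, -0.031, -0.002, 0.11, 0], [-0.009, -0.062, -0.002, 0.22, 0], [-0.003, -0.093, -0.002, 0.33, 0], [0.01, -0.122, -0.002, 0.44, 0], [0.028, -0.147, -0.002, 0.55, 0], [0.052, -0.168, -0.002, 0.66, 0], [0.079, -0.183, -0.002, 0.77, 0], [0.11, -0.192, -0.002, 0.88, 0]]
```

```bash
python3 -m inch '[[-0.008,-0.031,-0.002,0.11,0],[-0.009,-0.062,-0.002,0.22,0],[-0.003,-0.093,-0.002,0.33,0],[0.01,-0.122,-0.002,0.44,0],[0.028,-0.147,-0.002,0.55,0],[0.052,-0.168,-0.002,0.66,0],[0.079,-0.183,-0.002,0.77,0],[0.11,-0.192,-0.002,0.88,0]]'
python3 step.py 2.25; cat cmd.json
```

```text
time: 6.35
tool_pos: [525.5, 117.3, 329.3]
tcp_rot: [3.14, 0.002, -0.525]
contact_force: [-0.3, -0.2, 0.4]
grip_width: 0.2
finger_force: 0.0
t 6.35 phase 129.42446270084204 exp 133.39191967455542 score 2.6488433 w avg 1.7758783024661522 now 1.6683733024661522
N 8 fs 118.61700372077811 end 233.5450781900571
[[0.0, -0.0, 0.0, 0.0, 0], [0.001, -0.001, 0.0, 0.0, 0], [0.001, -0.001, 0.0, 0.01, 0], [0.001, -0.001, 0.0, 0.01, 0], [0.001, -0.002, 0.0, 0.01, 0], [0.001, -0.002, 0.0, 0.01, 0], [0.002, -0.002, 0.0, 0.01, 0], [0.002, -0.003, 0.0, 0.01, 0]]
[[-0.008, 0.016, 0.022, -0.06, 0], [-0.014, 0.032, 0.042, -0.12, 0], [-0.019, 0.05, 0.042, -0.19, 0], [-0.02, 0.069, 0.042, -0.25, 0], [-0.02, 0.09, 0.042, -0.32, 0], [-0.016, 0.11, 0.042, -0.4, 0], [-0.008, 0.131, 0.042, -0.47, 0], [0.002, 0.151, 0.042, -0.55, 0]]
[[0.003, 0.024, 0.0, -0.09, 0], [0.01, 0.048, 0.0, -0.17, 0], [0.021, 0.071, 0.0, -0.26, 0], [0.037, 0.092, -0.02, -0.36, 0], [0.056, 0.111, -0.042, -0.45, 0], [0.034, 0.089, -0.042, -0.34, 0], [0.016, 0.063, -0.042, -0.23, 0], [0.005, 0.033, -0.042, -0.12, 0]]
[[-0.001, -0.031, 0.0, 0.11, 0], [0.005, -0.062, 0.0, 0.22, 0], [0.018, -0.091, 0.0, 0.33, 0], [0.036, -0.116, 0.0, 0.44, 0], [0.06, -0.137, 0.0, 0.55, 0], [0.088, -0.152, 0.0, 0.66, 0]]
[526.1857669973139, 113.76616965250518, 328.4139013634368, -0.5232464565289443]
```

```bash
sed -i 's/pk-14.9/pk-16/' step.py; python3 -m inch '[[0,0,0,0,0],[0,0,0,0,0],[0,0,0,0,0],[0,0,0,0,0],[0,0,0,0,0]]'
python3 - <<'E'
from plan import *
p=arc(120,150); json.dump(p,open("cmd.json","w"))
E
python3 step.py 2.3; cat log.json
```

```text
time: 6.82
tool_pos: [526.1, 114.3, 329.9]
tcp_rot: [3.141, 0.0, -0.522]
contact_force: [0.2, 0.9, -0.2]
grip_width: 0.3
finger_force: 0.0
t 6.8167 phase 172.00992295859848 exp 172.1647356842102 score 2.6515384 w avg 1.5925787336084043 now 1.5225737336084042
N 3 fs 121.40754461514317 end 235.38262398781924
[[-0.001, 0.001, -0.0, -0.0, 0], [-0.001, 0.002, -0.0, -0.01, 0], [-0.002, 0.003, -0.0, -0.01, 0], [-0.009, 0.019, 0.022, -0.07, 0], [-0.014, 0.035, 0.042, -0.13, 0], [-0.018, 0.053, 0.042, -0.2, 0], [-0.019, 0.072, 0.042, -0.26, 0], [-0.018, 0.092, 0.042, -0.33, 0]]
[[-0.002, 0.02, -0.0, -0.08, 0], [-0.001, 0.042, -0.0, -0.15, 0], [0.003, 0.064, -0.0, -0.23, 0], [0.011, 0.087, -0.0, -0.31, 0], [0.023, 0.108, -0.0, -0.4, 0], [0.04, 0.127, -0.0, -0.49, 0], [0.06, 0.144, -0.02, -0.58, 0], [0.084, 0.158, -0.042, -0.68, 0]]
[[-0.011, -0.03, -0.0, 0.11, 0], [-0.016, -0.062, -0.0, 0.23, 0], [-0.014, -0.094, -0.0, 0.34, 0], [-0.004, -0.124, -0.0, 0.45, 0], [0.012, -0.152, -0.0, 0.56, 0], [0.034, -0.175, -0.0, 0.67, 0], [0.06, -0.193, -0.0, 0.79, 0], [0.09, -0.205, -0.0, 0.9, 0]]
[[0.016, -0.027, -0.0, 0.11, 0]]
[[5.5833, 50.8, 2.0], [5.6333, 56.5, 1.98], [6.35, 129.42446270084204, 1.6683733024661522], [6.8167, 172.00992295859848, 1.5225737336084042]]
```

```bash
python3 -m inch '[[-0.001,0.001,0,0,0],[-0.001,0.002,0,-0.01,0],[-0.002,0.003,0,-0.01,0],[-0.009,0.019,0.022,-0.07,0],[-0.014,0.035,0.042,-0.13,0],[-0.018,0.053,0.042,-0.2,0],[-0.019,0.072,0.042,-0.26,0],[-0.018,0.092,0.042,-0.33,0]]'
python3 -m inch '[[-0.002,0.02,0,-0.08,0],[-0.001,0.042,0,-0.15,0],[0.003,0.064,0,-0.23,0],[0.011,0.087,0,-0.31,0],[0.023,0.108,0,-0.4,0],[0.04,0.127,0,-0.49,0],[0.06,0.144,-0.02,-0.58,0],[0.084,0.158,-0.042,-0.68,0]]'
python3 - <<'E'
from plan import *
L=json.load(open("log.json")); R=[]
for i in range(2):
    t=get_obs()["time"]; a,s,_=peg_angle(capture("top")); R.append((t,a,s))
w=np.radians((R[1][1]-R[0][1]+30)%60-30)/(R[1][0]-R[0][0]); print(R,w,L[-1])
E
```

```text
time: 7.53
tool_pos: [464.2, 43.9, 287.4]
tcp_rot: [3.141, 0.001, -0.187]
contact_force: [0.4, -0.5, -0.3]
grip_width: 0.3
finger_force: 0.0
time: 8.2
tool_pos: [517.1, -128.2, 329.2]
tcp_rot: [-3.139, 0.003, 0.492]
contact_force: [0.7, -0.9, 0.7]
grip_width: 0.5
finger_force: 0.0
[(8.2, np.float64(4.9465802423844885), np.float32(2.6281934)), (8.25, np.float64(10.932532537448626), np.float32(2.5000093))] 2.0894915283235767 [6.8167, 172.00992295859848, 1.5225737336084042]
```

```bash
sed -i 's/v+.08/v+.12/; s/abs(fs-119)+N\*.8/abs(fs-119)*.7+N*1.5/' step.py
python3 - <<'E'
import json
L=json.load(open("log.json"));L.append([8.2,304.9,2.09]);L.append([8.25,310.93,2.08]);json.dump(L,open("log.json","w"))
E
python3 -m inch '[[-0.011,-0.03,0,0.11,0],[-0.016,-0.062,0,0.23,0],[-0.014,-0.094,0,0.34,0],[-0.004,-0.124,0,0.45,0],[0.012,-0.152,0,0.56,0],[0.034,-0.175,0,0.67,0],[0.06,-0.193,0,0.79,0],[0.09,-0.205,0,0.9,0]]'
python3 -m inch '[[0.016,-0.027,0,0.11,0]]'
python3 step.py 2.4
```

```text
time: 8.97
tool_pos: [499.4, 98.6, 329.6]
tcp_rot: [3.141, 0.002, -0.417]
contact_force: [1.0, -0.8, -0.4]
grip_width: 0.2
finger_force: 0.0
time: 9.05
tool_pos: [525.3, 117.3, 329.5]
tcp_rot: [3.141, 0.001, -0.526]
contact_force: [0.1, -0.4, -0.2]
grip_width: 0.4
finger_force: 0.0
t 9.05 phase 400.7253795757306 exp 400.7697822765132 score 2.5792103 w avg 1.9590312833432078 now 1.8390312833432076
N 3 fs 115.56250583073194 end 226.77480880131463
[[0.002, -0.003, -0.0, 0.01, 0], [0.004, -0.007, -0.0, 0.03, 0], [0.006, -0.01, -0.0, 0.04, 0], [-0.004, 0.008, 0.022, -0.03, 0], [-0.012, 0.028, 0.042, -0.11, 0], [-0.017, 0.05, 0.042, -0.19, 0], [-0.019, 0.072, 0.042, -0.27, 0], [-0.017, 0.096, 0.042, -0.35, 0]]
[[-0.002, 0.025, -0.0, -0.09, 0], [0.001, 0.052, -0.0, -0.18, 0], [0.009, 0.079, -0.0, -0.28, 0], [0.022, 0.104, -0.0, -0.38, 0], [0.04, 0.127, -0.02, -0.48, 0], [0.063, 0.144, -0.042, -0.58, 0], [0.04, 0.126, -0.042, -0.48, 0], [0.021, 0.103, -0.042, -0.37, 0]]
[[-0.003, -0.03, -0.0, 0.1, 0], [0.0, -0.059, -0.0, 0.2, 0], [0.009, -0.087, -0.0, 0.31, 0], [0.024, -0.113, -0.0, 0.41, 0], [0.044, -0.135, -0.0, 0.51, 0], [0.067, -0.152, -0.0, 0.62, 0], [0.094, -0.165, -0.0, 0.72, 0]]
```

```bash

python3 -m inch '[[0.002,-0.003,0,0.01,0],[0.004,-0.007,0,0.03,0],[0.006,-0.01,0,0.04,0],[-0.004,0.008,0.022,-0.03,0],[-0.012,0.028,0.042,-0.11,0],[-0.017,0.05,0.042,-0.19,0],[-0.019,0.072,0.042,-0.27,0],[-0.017,0.096,0.042,-0.35,0]]'|head -4
python3 -m inch '[[-0.002,0.025,0,-0.09,0],[0.001,0.052,0,-0.18,0],[0.009,0.079,0,-0.28,0],[0.022,0.104,0,-0.38,0],[0.04,0.127,-0.02,-0.48,0],[0.063,0.144,-0.042,-0.58,0],[0.04,0.126,-0.042,-0.48,0],[0.021,0.103,-0.042,-0.37,0]]'|head -4
python3 - <<'E'
from plan import *
L=json.load(open("log.json")); R=[]
for i in range(2):
    t=get_obs()["time"]; a,s,_=peg_angle(capture("top")); R.append((t,a,s))
w=np.radians((R[1][1]-R[0][1]+30)%60-30)/(R[1][0]-R[0][0]); print(R,w,L[-1])
E
python3 -m inch '[[-0.003,-0.03,0,0.1,0],[0,-0.059,0,0.2,0],[0.009,-0.087,0,0.31,0],[0.024,-0.113,0,0.41,0],[0.044,-0.135,0,0.51,0],[0.067,-0.152,0,0.62,0],[0.094,-0.165,0,0.72,0]]'
python3 - <<'E'
from plan import *
t=get_obs()["time"]; print(t,peg_angle(capture("top"))[:2])
E
```

```text
time: 9.77
tool_pos: [461.9, 39.1, 287.5]
tcp_rot: [3.141, 0.002, -0.167]
contact_force: [-0.4, -0.2, 0.7]
time: 10.43
tool_pos: [467.4, -67.9, 331.2]
tcp_rot: [3.139, -0.004, 0.19]
contact_force: [-0.5, 1.7, 0.2]
[(10.4333, np.float64(19.97637063758505), np.float32(2.589747)), (10.4833, np.float64(26.939168353293724), np.float32(2.6082916))] 2.430474905789095 [9.05, 400.7253795757306, 1.8390312833432076]
time: 11.12
tool_pos: [526.3, 116.2, 330.0]
tcp_rot: [3.141, 0.0, -0.525]
contact_force: [0.8, -0.2, -0.0]
grip_width: 0.7
finger_force: 0.0
11.1167 (np.float64(47.528513051745314), np.float32(2.652728))
```

```bash
python3 - <<'E'
import json
L=json.load(open("log.json"));L.append([10.4333,559.98,2.36]);L.append([11.1167,647.53,2.13]);json.dump(L,open("log.json","w"))
E
python3 step.py 2.4
```

```text
t 11.1667 phase 653.3812201040262 exp 653.6105146008259 score 2.5879605 w avg 2.042461121482816 now 2.034961121482816
N 2 fs 122.23994379902592 end 229.09545880345024
[[-0.001, 0.003, -0.0, -0.01, 0], [-0.002, 0.005, -0.0, -0.02, 0], [-0.012, 0.027, 0.022, -0.1, 0], [-0.017, 0.049, 0.042, -0.18, 0], [-0.019, 0.074, 0.042, -0.27, 0], [-0.016, 0.1, 0.042, -0.36, 0], [-0.009, 0.125, 0.042, -0.45, 0], [0.004, 0.15, 0.042, -0.55, 0]]
[[0.004, 0.029, -0.0, -0.1, 0], [0.013, 0.056, -0.0, -0.2, 0], [0.028, 0.08, -0.02, -0.3, 0], [0.047, 0.101, -0.042, -0.4, 0], [0.027, 0.079, -0.042, -0.3, 0], [0.012, 0.053, -0.042, -0.19, 0], [0.003, 0.024, -0.042, -0.08, 0], [0.0, -0.006, -0.042, 0.02, 0]]
[[0.003, -0.03, -0.0, 0.11, 0], [0.013, -0.059, -0.0, 0.21, 0], [0.028, -0.085, -0.0, 0.32, 0], [0.048, -0.108, -0.0, 0.42, 0], [0.073, -0.125, -0.0, 0.53, 0]]
```

```bash

python3 -m inch '[[-0.001,0.003,0,-0.01,0],[-0.002,0.005,0,-0.02,0],[-0.012,0.027,0.022,-0.1,0],[-0.017,0.049,0.042,-0.18,0],[-0.019,0.074,0.042,-0.27,0],[-0.016,0.1,0.042,-0.36,0],[-0.009,0.125,0.042,-0.45,0],[0.004,0.15,0.042,-0.55,0]]'|head -4
python3 -m inch '[[0.004,0.029,0,-0.1,0],[0.013,0.056,0,-0.2,0],[0.028,0.08,-0.02,-0.3,0],[0.047,0.101,-0.042,-0.4,0],[0.027,0.079,-0.042,-0.3,0],[0.012,0.053,-0.042,-0.19,0],[0.003,0.024,-0.042,-0.08,0],[0,-0.006,-0.042,0.02,0]]'|head -4
python3 - <<'E'
from plan import *
R=[]
for i in range(2):
    t=get_obs()["time"]; a,s,_=peg_angle(capture("top")); R.append((t,a,s))
print(R)
E
python3 -m inch '[[0.003,-0.03,0,0.11,0],[0.013,-0.059,0,0.21,0],[0.028,-0.085,0,0.32,0],[0.048,-0.108,0,0.42,0],[0.073,-0.125,0,0.53,0]]'
python3 - <<'E'
from plan import *
t=get_obs()["time"]; print(t,peg_angle(capture("top"))[:2])
E
```

```text
time: 11.88
tool_pos: [452.6, -18.3, 287.9]
tcp_rot: [-3.141, 0.002, 0.035]
contact_force: [0.4, 0.3, 0.9]
time: 12.55
tool_pos: [452.4, -11.3, 329.9]
tcp_rot: [3.141, 0.001, 0.002]
contact_force: [1.2, 0.2, -0.7]
[(12.55, np.float64(49.61742415835376), np.float32(2.5724297)), (12.6, np.float64(56.5115023413338), np.float32(2.4046037))]
time: 13.07
tool_pos: [526.5, 115.1, 330.2]
tcp_rot: [3.141, 0.0, -0.523]
contact_force: [-0.5, -0.5, -0.6]
grip_width: 0.1
finger_force: 0.0
13.0667 (np.float64(58.76976702045718), np.float32(2.5676866))
```

```bash
python3 - <<'E'
import json
L=json.load(open("log.json"));L.append([12.55,829.6,2.42]);json.dump(L,open("log.json","w"))
E
python3 step.py 2.35
```

```text
t 13.1167 phase 905.0195655057081 exp 905.4161627663075 score 2.680099 w avg 2.322780551434887 now 2.237775551434887
N 1 fs 125.96212270631054 end 236.69147926009475
[[-0.007, 0.013, -0.0, -0.05, 0], [-0.016, 0.038, 0.022, -0.14, 0], [-0.019, 0.064, 0.042, -0.24, 0], [-0.018, 0.092, 0.042, -0.33, 0], [-0.012, 0.119, 0.042, -0.43, 0], [0.0, 0.144, 0.042, -0.53, 0], [0.017, 0.167, 0.042, -0.63, 0], [0.037, 0.186, 0.042, -0.72, 0]]
[[0.009, 0.027, -0.0, -0.1, 0], [0.022, 0.051, -0.02, -0.2, 0], [0.04, 0.073, -0.042, -0.3, 0], [0.02, 0.048, -0.042, -0.19, 0], [0.006, 0.019, -0.042, -0.07, 0], [-0.002, -0.013, -0.042, 0.04, 0], [-0.002, -0.045, -0.042, 0.15, 0], [0.006, -0.077, -0.042, 0.27, 0]]
[[0.006, -0.031, -0.0, 0.11, 0], [0.018, -0.061, -0.0, 0.22, 0], [0.037, -0.087, -0.0, 0.34, 0], [0.062, -0.108, -0.0, 0.45, 0]]
```

```bash

python3 -m inch '[[-0.007,0.013,0,-0.05,0],[-0.016,0.038,0.022,-0.14,0],[-0.019,0.064,0.042,-0.24,0],[-0.018,0.092,0.042,-0.33,0],[-0.012,0.119,0.042,-0.43,0],[0,0.144,0.042,-0.53,0],[0.017,0.167,0.042,-0.63,0],[0.037,0.186,0.042,-0.72,0]]'|head -4
python3 -m inch '[[0.009,0.027,0,-0.1,0],[0.022,0.051,-0.02,-0.2,0],[0.04,0.073,-0.042,-0.3,0],[0.02,0.048,-0.042,-0.19,0],[0.006,0.019,-0.042,-0.07,0],[-0.002,-0.013,-0.042,0.04,0],[-0.002,-0.045,-0.042,0.15,0],[0.006,-0.077,-0.042,0.27,0]]'|head -4
python3 - <<'E'
from plan import *
R=[]
for i in range(1):
    t=get_obs()["time"]; a,s,_=peg_angle(capture("top")); R.append((t,a,s))
print(R)
E
python3 -m inch '[[0.006,-0.031,0,0.11,0],[0.018,-0.061,0,0.22,0],[0.037,-0.087,0,0.34,0],[0.062,-0.108,0,0.45,0],[0.062,-0.108,0,0.45,0],[0.062,-0.108,0,0.45,0],[0.062,-0.108,0,0.45,0],[0.062,-0.108,0,0.45,0]]'
python3 - <<'E'
from plan import *
t=get_obs()["time"]; c=capture("top");print(t,peg_angle(c)[:2])
E
```

```text
time: 13.83
tool_pos: [464.4, -67.2, 288.0]
tcp_rot: [-3.141, 0.001, 0.206]
contact_force: [1.0, 1.3, -0.2]
time: 14.5
tool_pos: [454.3, 9.6, 329.8]
tcp_rot: [3.141, 0.002, -0.07]
contact_force: [0.3, -0.3, -0.2]
[(14.5, np.float64(3.738830571342028), np.float32(2.6136632))]
time: 15.22
tool_pos: [525.1, 112.3, 329.7]
tcp_rot: [3.141, 0.001, -0.514]
contact_force: [-0.3, -0.4, -0.8]
grip_width: 0.1
finger_force: 0.0
15.2167 (np.float64(30.730312020506197), np.float32(2.1571386))
```

```bash
python3 - <<'E'
from plan import *
rows([arc(x,150) for x in np.linspace(126,168,8)])
E
```

```text
[[-0.007, 0.013, -0.0, -0.05, 0], [-0.012, 0.027, -0.0, -0.1, 0], [-0.016, 0.042, -0.0, -0.16, 0], [-0.018, 0.057, -0.0, -0.21, 0], [-0.019, 0.071, -0.0, -0.26, 0], [-0.018, 0.086, -0.0, -0.31, 0], [-0.016, 0.101, -0.0, -0.37, 0], [-0.012, 0.116, -0.0, -0.42, 0]]
```

```bash
cat > ph.py <<'E'
from plan import *
t=get_obs()["time"]; a,s,q=peg_angle(capture("top")); print("PH",t,round(a,2),round(float(s),2))
E
python3 -m inch '[[-0.007,0.013,0,-0.05,0],[-0.012,0.027,0,-0.1,0],[-0.016,0.042,0,-0.16,0],[-0.018,0.057,0,-0.21,0],[-0.019,0.071,0,-0.26,0],[-0.018,0.086,0,-0.31,0],[-0.016,0.101,0,-0.37,0],[-0.012,0.116,0,-0.42,0]]' | head -2; python3 ph.py
python3 -m inch '[[0,0,0,0,0],[0,0,0,0,0],[0,0,0,0,0],[0,0,0,0,0],[0,0,0,0,0],[0,0,0,0,0],[0,0,0,0,0],[0,0,0,0,0]]' | head -2; python3 ph.py
python3 -m inch '[[0,0,0,0,0],[0,0,0,0,0],[0,0,0,0,0],[0,0,0,0,0],[0,0,0,0,0],[0,0,0,0,0],[0,0,0,0,0],[0,0,0,0,0]]' | head -2; python3 ph.py
python3 -m inch '[[0,0,0,0,0],[0,0,0,0,0],[0,0,0,0,0],[0,0,0,0,0],[0,0,0,0,0],[0,0,0,0,0],[0,0,0,0,0],[0,0,0,0,0]]' | head -2; python3 ph.py
```

```text
time: 15.93
tool_pos: [457.1, 17.6, 330.1]
PH 15.9333 47.99 2.63
time: 16.65
tool_pos: [458.5, 19.0, 329.7]
PH 16.65 55.58 2.43
time: 17.37
tool_pos: [458.4, 18.7, 329.8]
PH 17.3667 54.86 2.49
time: 18.08
tool_pos: [458.4, 18.8, 329.8]
PH 18.0833 46.13 2.64
```

```bash

python3 -m inch '[[0,0,0,0,0],[0,0,0,0,0],[0,0,0,0,0],[0,0,0,0,0],[0,0,0,0,0],[0,0,0,0,0],[0,0,0,0,0],[0,0,0,0,0]]' | head -2; python3 ph.py
python3 -m inch '[[0,0,0,0,0],[0,0,0,0,0],[0,0,0,0,0],[0,0,0,0,0],[0,0,0,0,0],[0,0,0,0,0],[0,0,0,0,0]]' | head -2
cat > brake.py <<'E'
from plan import *
t=get_obs()["time"]; a,s,q=peg_angle(capture("top")); print("PH",t,round(a,2),round(float(s),2))
# finger path: descend over 3 rows, decelerate from .6 to 0, end at 209.3
T=np.arange(1,200)/12; D=np.radians(209.3-168); w0=.6; Te=2*D/w0
ph=168+np.degrees(np.where(T<Te,w0*T-.5*w0/Te*T**2,D)); n=int(Te*12)+2
tip=np.r_[135,120,np.full(n-2,108)]
for i in range(0,n,8): rows([arc(x,z) for x,z in zip(ph[i:min(i+8,n)],tip[i:i+8])])
E
python3 brake.py
```

```text
time: 18.8
tool_pos: [458.4, 18.8, 329.8]
PH 18.8 30.27 2.44
time: 19.43
tool_pos: [458.4, 18.8, 329.8]
PH 19.4333 3.22 2.41
[[-0.001, 0.007, 0.015, -0.02, 0], [-0.001, 0.013, 0.03, -0.05, 0], [-0.001, 0.02, 0.042, -0.07, 0], [-0.0, 0.026, 0.042, -0.09, 0], [0.0, 0.032, 0.042, -0.11, 0], [0.001, 0.038, 0.042, -0.13, 0], [0.002, 0.043, 0.042, -0.15, 0], [0.003, 0.049, 0.042, -0.17, 0]]
[[0.001, 0.005, -0.0, -0.02, 0], [0.001, 0.009, -0.0, -0.04, 0], [0.002, 0.014, -0.0, -0.05, 0], [0.003, 0.018, -0.0, -0.07, 0], [0.004, 0.022, -0.0, -0.08, 0], [0.005, 0.026, -0.0, -0.09, 0], [0.005, 0.029, -0.0, -0.11, 0], [0.006, 0.032, -0.0, -0.12, 0]]
[[0.001, 0.003, -0.0, -0.01, 0], [0.002, 0.006, -0.0, -0.02, 0], [0.002, 0.009, -0.0, -0.03, 0], [0.003, 0.011, -0.0, -0.04, 0], [0.003, 0.013, -0.0, -0.04, 0], [0.004, 0.015, -0.0, -0.05, 0], [0.004, 0.016, -0.0, -0.05, 0], [0.005, 0.017, -0.0, -0.06, 0]]
[[-0.0, 0.001, -0.0, -0.0, 0], [0.0, 0.002, -0.0, -0.01, 0], [0.0, 0.003, -0.0, -0.01, 0], [0.0, 0.003, -0.0, -0.01, 0], [0.0, 0.003, -0.0, -0.01, 0], [0.0, 0.003, -0.0, -0.01, 0]]
```

```bash

python3 -m inch '[[0,0,0,0,0],[0,0,0,0,0],[0,0,0,0,0]]' | head -1
python3 -m inch '[[-0.001,0.007,0.015,-0.02,0],[-0.001,0.013,0.03,-0.05,0],[-0.001,0.02,0.042,-0.07,0],[0,0.026,0.042,-0.09,0],[0,0.032,0.042,-0.11,0],[0.001,0.038,0.042,-0.13,0],[0.002,0.043,0.042,-0.15,0],[0.003,0.049,0.042,-0.17,0]]'
python3 -m inch '[[0.001,0.005,0,-0.02,0],[0.001,0.009,0,-0.04,0],[0.002,0.014,0,-0.05,0],[0.003,0.018,0,-0.07,0],[0.004,0.022,0,-0.08,0],[0.005,0.026,0,-0.09,0],[0.005,0.029,0,-0.11,0],[0.006,0.032,0,-0.12,0]]'
python3 ph.py
python3 -m inch '[[0.001,0.003,0,-0.01,0],[0.002,0.006,0,-0.02,0],[0.002,0.009,0,-0.03,0],[0.003,0.011,0,-0.04,0],[0.003,0.013,0,-0.04,0],[0.004,0.015,0,-0.05,0],[0.004,0.016,0,-0.05,0],[0.005,0.017,0,-0.06,0]]'
python3 -m inch '[[0,0.001,0,0,0],[0,0.002,0,-0.01,0],[0,0.003,0,-0.01,0],[0,0.003,0,-0.01,0],[0,0.003,0,-0.01,0],[0,0.003,0,-0.01,0],[0,0.003,0,-0.01,0],[0,0.003,0,-0.01,0]]'
python3 ph.py; python3 ph.py
```

```text
time: 19.73
time: 20.4
tool_pos: [456.8, -30.5, 287.7]
tcp_rot: [3.142, 0.0, 0.076]
contact_force: [-0.7, 0.1, -0.2]
grip_width: 0.6
finger_force: 0.0
time: 21.07
tool_pos: [465.2, -62.1, 287.8]
tcp_rot: [3.142, 0.0, 0.195]
contact_force: [-0.1, 0.3, 0.4]
grip_width: 0.3
finger_force: 0.0
PH 21.0667 7.33 2.63
time: 21.78
tool_pos: [473.3, -77.6, 287.8]
tcp_rot: [3.141, 0.0, 0.255]
contact_force: [0.8, -0.3, 0.7]
grip_width: 0.5
finger_force: 0.0
time: 22.45
tool_pos: [474.1, -80.3, 287.8]
tcp_rot: [3.141, 0.0, 0.265]
contact_force: [0.1, -0.5, 0.3]
grip_width: 0.4
finger_force: 0.0
PH 22.45 18.31 2.61
PH 22.5 18.31 2.62
```

```bash

python3 -m inch '[[0,0.003,0,0,0],[0,0.006,0,0,0],[0,0.006,-0.02,0,0],[0,0.006,-0.05,0,0],[-0.02,0.006,-0.08,0,0],[-0.05,0.006,-0.11,0,0],[-0.08,0.006,-0.12,0,0],[-0.08,0.006,-0.12,0,0]]'|head -3
python3 - <<'E'
from tr import *
c=capture("top"); print(peg_angle(c)[:2]); im=c["color"][:,:,::-1]
cv2.imwrite("pics/end.png",cv2.resize(im[100:250,215:415],None,fx=4,fy=4,interpolation=cv2.INTER_CUBIC))
for k,z in(("crock_handle",130),("gauge_tip",190),("crock",90)):
  for d in tip_of(c,k)[:5]:
    w=uv2w(c,d["centre"],z)[:2]-AX
    if np.hypot(*w)<130: print(k,d,w,np.degrees(np.arctan2(w[1],w[0])))
E
```

```text
time: 23.22
tool_pos: [395.6, -107.7, 410.5]
tcp_rot: [3.138, -0.002, 0.264]
(np.float64(18.29182966991138), np.float32(2.929161))
crock_handle {'centre': [251.0, 173.8], 'conf': 0.85} [47.21624175 84.33171275] 60.756096406908405
gauge_tip {'centre': [278.7, 166.5], 'conf': 0.61} [59.79811101 -3.51446556] -3.363528901476632
crock {'centre': [275.5, 192.4], 'conf': 0.81} [-5.27240833  5.78760063] 132.33300193324558
```

View pics/end.png

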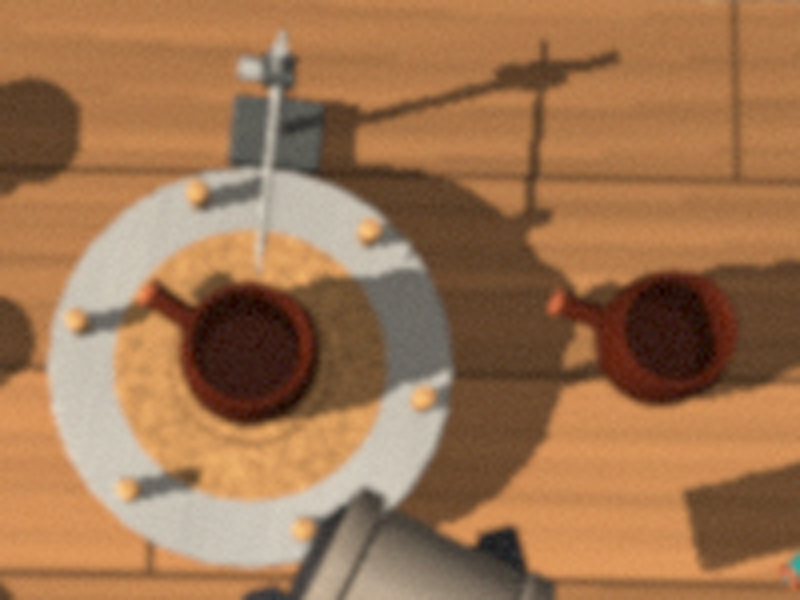

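```bash
rm -f cmd.json; python3 - <<'E'
from plan import *
A=lambda p,z:arc(p,z,142,1)
t=A(198.3,160); p=cmd(); print(p,t)
rows([list(np.array(p)+(np.array(t)-p)*i/5) for i in range(1,6)]+[A(198.3,150)]*3,.5)
rows([A(198.3,z) for z in(142,130,120,112,108,108,108,108)],.5)
rows([A(198.3,108)]*8,.27)
# move to 137.8: smooth min-jerk 24 rows, then hold
s=np.arange(1,33)/32; ph=198.3+(137.8-198.3)*(3*s**2-2*s**3)
for i in range(0,32,8): rows([A(x,108) for x in ph[i:i+8]],.27)
E
```

```text
[ 3.98890915e+02 -1.07228494e+02  4.07415908e+02  2.64287097e-01] [np.float64(462.53158217484963), np.float64(-55.0869287473715), 338, np.float64(0.31939525311496253)]
[[0.015, -0.007, 0.014, -0.01, 0.5], [0.03, -0.013, 0.028, -0.02, 0.5], [0.045, -0.02, 0.042, -0.03, 0.5], [0.06, -0.027, 0.056, -0.04, 0.5], [0.075, -0.034, 0.069, -0.06, 0.5], [0.075, -0.034, 0.079, -0.06, 0.5], [0.075, -0.034, 0.079, -0.06, 0.5], [0.075, -0.034, 0.079, -0.06, 0.5]]
[[0.0, 0.0, 0.008, 0.0, 0.5], [0.0, 0.0, 0.02, 0.0, 0.5], [0.0, 0.0, 0.03, 0.0, 0.5], [0.0, 0.0, 0.038, 0.0, 0.5], [0.0, 0.0, 0.042, 0.0, 0.5], [0.0, 0.0, 0.042, 0.0, 0.5], [0.0, 0.0, 0.042, 0.0, 0.5], [0.0, 0.0, 0.042, 0.0, 0.5]]
[[0.0, 0.0, 0.0, 0.0, 0.27], [0.0, 0.0, 0.0, 0.0, 0.27], [0.0, 0.0, 0.0, 0.0, 0.27], [0.0, 0.0, 0.0, 0.0, 0.27], [0.0, 0.0, 0.0, 0.0, 0.27], [0.0, 0.0, 0.0, 0.0, 0.27], [0.0, 0.0, 0.0, 0.0, 0.27], [0.0, 0.0, 0.0, 0.0, 0.27]]
[[0.0, -0.0, 0.0, 0.01, 0.27], [0.0, -0.001, 0.0, 0.02, 0.27], [0.0, -0.003, 0.0, 0.03, 0.27], [0.0, -0.006, 0.0, 0.05, 0.27], [0.0, -0.01, 0.0, 0.07, 0.27], [0.001, -0.014, 0.0, 0.1, 0.27],
[... 173 characters left out ...]
002, -0.024, 0.0, 0.17, 0.27], [0.003, -0.03, 0.0, 0.22, 0.27], [0.005, -0.037, 0.0, 0.26, 0.27], [0.007, -0.044, 0.0, 0.31, 0.27], [0.009, -0.05, 0.0, 0.36, 0.27]]
[[0.0, -0.008, 0.0, 0.05, 0.27], [0.001, -0.014, 0.0, 0.1, 0.27], [0.002, -0.021, 0.0, 0.15, 0.27], [0.003, -0.028, 0.0, 0.2, 0.27], [0.004, -0.034, 0.0, 0.24, 0.27], [0.006, -0.04, 0.0, 0.29, 0.27], [0.008, -0.046, 0.0, 0.33, 0.27], [0.01, -0.051, 0.0, 0.37, 0.27]]
[[-0.0, -0.005, 0.0, 0.03, 0.27], [-0.0, -0.009, 0.0, 0.06, 0.27], [0.0, -0.013, 0.0, 0.09, 0.27], [0.001, -0.017, 0.0, 0.12, 0.27], [0.001, -0.019, 0.0, 0.13, 0.27], [0.001, -0.021, 0.0, 0.15, 0.27], [0.001, -0.023, 0.0, 0.16, 0.27], [0.001, -0.023, 0.0, 0.16, 0.27]]
```

```bash

python3 -m inch '[[0.015,-0.007,0.014,-0.01,0.5],[0.03,-0.013,0.028,-0.02,0.5],[0.045,-0.02,0.042,-0.03,0.5],[0.06,-0.027,0.056,-0.04,0.5],[0.075,-0.034,0.069,-0.06,0.5],[0.075,-0.034,0.079,-0.06,0.5],[0.075,-0.034,0.079,-0.06,0.5],[0.075,-0.034,0.079,-0.06,0.5]]'; python3 ph.py; python3 -c "
from plan import *
print(get_obs()['tool_pos'],arc(198.3,150,142,1))"
```

```text
time: 24.08
tool_pos: [462.3, -54.3, 327.5]
tcp_rot: [-3.14, 0.003, 0.326]
contact_force: [-0.9, 0.4, -0.0]
grip_width: 45.1
finger_force: 0.0
PH 24.0833 18.29 2.63
[462.2832791  -54.52524713 328.28423759] [np.float64(462.53158217484963), np.float64(-55.0869287473715), 328, np.float64(0.31939525311496253)]
```

Position is within 1 mm; descend, narrow, and carry the peg round by 60°.

```bash

python3 -m inch '[[0,0,0.008,0,0.5],[0,0,0.02,0,0.5],[0,0,0.03,0,0.5],[0,0,0.038,0,0.5],[0,0,0.042,0,0.5],[0,0,0.042,0,0.5]]'|sed -n '2p;4p'
python3 -m inch '[[0,0,0,0,0.27],[0,0,0,0,0.27],[0,0,0,0,0.27],[0,0,0,0,0.27],[0,0,0,0,0.27],[0,0,0,0,0.27]]'
python3 -m inch '[[0,0,0,0.01,0.27],[0,-0.001,0,0.02,0.27],[0,-0.003,0,0.03,0.27],[0,-0.006,0,0.05,0.27],[0,-0.01,0,0.07,0.27],[0.001,-0.014,0,0.1,0.27],[0.001,-0.018,0,0.13,0.27],[0.002,-0.023,0,0.17,0.27]]'|sed -n '2p;4p'
python3 -m inch '[[0,-0.006,0,0.04,0.27],[0.001,-0.011,0,0.08,0.27],[0.001,-0.018,0,0.12,0.27],[0.002,-0.024,0,0.17,0.27],[0.003,-0.03,0,0.22,0.27],[0.005,-0.037,0,0.26,0.27],[0.007,-0.044,0,0.31,0.27],[0.009,-0.05,0,0.36,0.27]]'|sed -n '2p;4p'
python3 -m inch '[[0,-0.008,0,0.05,0.27],[0.001,-0.014,0,0.1,0.27],[0.002,-0.021,0,0.15,0.27],[0.003,-0.028,0,0.2,0.27],[0.004,-0.034,0,0.24,0.27],[0.006,-0.04,0,0.29,0.27],[0.008,-0.046,0,0.33,0.27],[0.01,-0.051,0,0.37,0.27]]'|sed -n '2p;4p'
python3 -m inch '[[0,-0.005,0,0.03,0.27],[0,-0.009,0,0.06,0.27],[0,-0.013,0,0.09,0.27],[0.001,-0.017,0,0.12,0.27],[0.001,-0.019,0,0.13,0.27],[0.001,-0.021,0,0.15,0.27],[0.001,-0.023,0,0.16,0.27],[0.001,-0.023,0,0.16,0.27]]'
python3 ph.py; python3 -m inch '[[0,0,0,0,0.27],[0,0,0,0,0.27],[0,0,0,0,0.27],[0,0,0,0,0.27],[0,0,0,0,0.27],[0,0,0,0,0.27]]'|sed -n '2p;4p'; python3 ph.py
```

```text
tool_pos: [461.7, -54.8, 286.2]
contact_force: [-0.2, -0.3, 0.2]
time: 25.13
tool_pos: [461.9, -54.7, 287.0]
tcp_rot: [3.141, -0.0, 0.325]
contact_force: [-0.2, 0.1, -0.5]
grip_width: 25.1
finger_force: 0.0
tool_pos: [456.3, -32.1, 286.8]
contact_force: [-0.1, -3.4, -0.4]
tool_pos: [457.5, 19.1, 286.8]
contact_force: [0.0, -0.2, 0.5]
tool_pos: [477.9, 67.0, 286.7]
contact_force: [-0.6, -0.7, 0.3]
time: 27.8
tool_pos: [491.2, 85.4, 286.7]
tcp_rot: [3.141, 0.0, -0.736]
contact_force: [-0.2, -0.3, -0.4]
grip_width: 24.9
finger_force: 0.0
PH 27.8 16.71 2.58
tool_pos: [491.2, 85.1, 286.8]
contact_force: [-0.1, -0.2, 0.8]
PH 28.35 16.93 2.58
```

```bash

python3 -m inch '[[0,0,0,0,0.5],[0,0,0,0,0.5],[0,0,0,0,0.5],[0,0,0,0,0.5],[0,0,-0.01,0,0.5],[0,0,-0.03,0,0.5],[0,0,-0.06,0,0.5],[0,0,-0.09,0,0.5]]'|head -2
python3 -m inch '[[-0.01,0,-0.02,0,0.5],[-0.03,0,-0.03,0,0.5],[-0.06,0,-0.03,0,0.5],[-0.07,0,-0.03,0,0.5],[-0.07,0,-0.03,0,0.5],[-0.07,0,-0.03,0,0.5],[-0.07,0,-0.03,0,0.5],[-0.07,0,-0.03,0,0.5]]'|head -2
python3 ph.py
python3 - <<'E'
from tr import *
c=capture("top"); print(peg_angle(c)[:2]); im=c["color"][:,:,::-1]
cv2.imwrite("pics/end2.png",cv2.resize(im[100:250,215:415],None,fx=4,fy=4,interpolation=cv2.INTER_CUBIC))
E
```

```text
time: 29.07
tool_pos: [490.9, 85.2, 377.2]
time: 29.73
tool_pos: [440.1, 131.6, 406.4]
PH 29.7333 16.94 2.84
(np.float64(16.940095575269318), np.float32(2.845558))
```

View pics/end2.png

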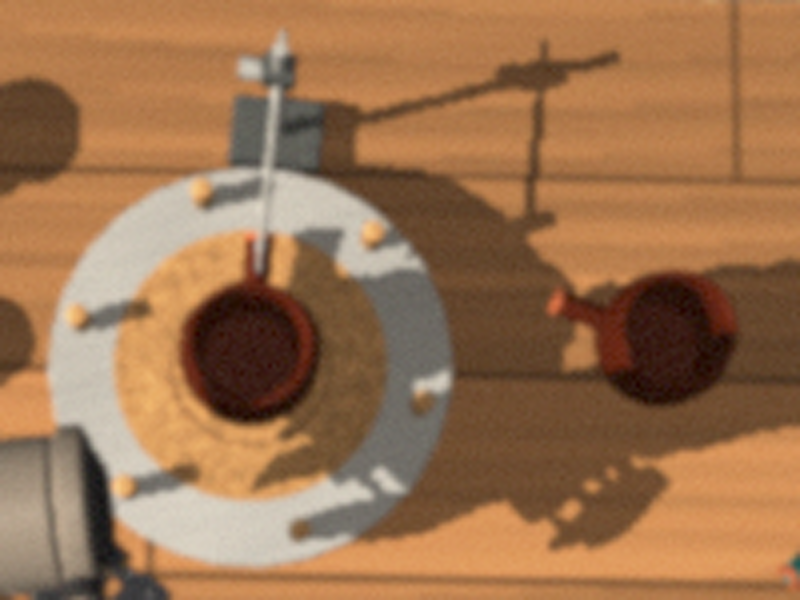

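```bash
python3 - <<'E'
import numpy as np
from scipy.optimize import least_squares
S=[[(5.5833,50.82),(5.6333,56.49),(6.35,129.42),(6.8167,172.01)],
[(8.2,304.95),(8.25,310.93),(9.05,400.73)],
[(10.4333,559.98),(10.4833,566.94),(11.1167,647.53),(11.1667,653.38)],
[(12.55,829.62),(12.6,836.51),(13.0667,898.77),(13.1167,905.02)],
[(14.5,1083.74),(15.2167,1170.73),(15.9333,1247.99),(16.65,1315.58),(17.3667,1374.86),(18.0833,1426.13),(18.8,1470.27),(19.4333,1503.22)]]
rel=[5.46,8.07,10.27,12.15,14.02]
def f(x):
    a,b=x[:2]; out=[]
    for i,s in enumerate(S):
        p,w=x[2+2*i:4+2*i]; s=np.array(s); t=s[:,0]-s[0,0]
        out.append(s[:,1]-p-np.degrees((w+a/b)/b*(1-np.exp(-b*t))-a/b*t))
    return np.concatenate(out)
x0=[.11,.11]
for s in S:x0+=[s[0][1],2.]
r=least_squares(f,x0);x=r.x;cov=np.linalg.inv(r.jac.T@r.jac)*2*r.cost/(len(r.fun)-len(x));print(x[:2],np.sqrt(np.diag(cov))[:2],r.fun.round(2))
for i,s in enumerate(S):
    a,b=x[:2];w=x[3+2*i]; f2=lambda t:(w+a/b)*np.exp(-b*(t-s[0][0]))-a/b
    print(rel[i],f2(rel[i]),"last",s[-1][0],f2(s[-1][0]),"sd",np.sqrt(cov[3+2*i,3+2*i]))
w=x[-1]
print([(t,round((w+a/b)*np.exp(-b*(t-14.5))-a/b,3)) for t in(16,16.3,16.5)])
E
```

```text
[0.12482975 0.10772933] [0.00721581 0.00489404] [-0.12  0.11  0.05 -0.03  0.02 -0.02  0.   -0.12  0.12  0.08 -0.08  0.02
 -0.03  0.07 -0.06  0.01 -0.07  0.14 -0.08 -0.03 -0.05  0.14 -0.07]
5.46 1.9497856095946586 last 6.8167 1.5270969744182832 sd 0.002249765548355733
8.07 2.158543959458199 last 9.05 1.8261765392893534 sd 0.003273606530013844
10.27 2.4196523577742015 last 11.1667 2.0901483372021232 sd 0.003315985612343509
12.15 2.5902831824320645 last 13.1167 2.2194954711666735 sd 0.00408803094322595
14.02 2.4294339140673555 last 19.4333 0.8439140433490033 sd 0.0038287669664046086
[(16, np.float64(1.74)), (16.3, np.float64(1.648)), (16.5, np.float64(1.588))]
```

```bash
rm -f cmd.json; python3 - <<'E'
from plan import *
p=cmd(); print(get_obs()["time"],p)
h=arc(122.3,226); h[2]=404
a=[list(p+(np.array(h)-p)*i/3) for i in(1,2,3)]+[arc(122.3,z) for z in(190,152,120,108,108)]
rows(a)
w=np.minimum(np.array([.2]*3+list(.2+1.7*np.arange(1,20)/12)),2.1); f=122.3; ph=[]
for x in w:
    f+=np.degrees(x/12); ph.append(f)
    if f>226: break
tip=[108]*len(ph); tip[-2:]=[128,150]; end=ph[-1]; print(np.round(ph,1))
ph+=list(end+(120-end)*np.arange(1,10)/9); tip+=[150]*9
for i in range(0,len(ph),8): rows([arc(x,z) for x,z in zip(ph[i:i+8],tip[i:i+8])])
E
```

```text
29.8333 [439.9251327  131.64721464 406.39799808  -0.73630503]
[[0.025, -0.013, 0.001, -0.08, 0], [0.05, -0.026, 0.002, -0.16, 0], [0.074, -0.039, 0.002, -0.23, 0], [0.074, -0.039, 0.038, -0.23, 0], [0.074, -0.039, 0.076, -0.23, 0], [0.074, -0.039, 0.108, -0.23, 0], [0.074, -0.039, 0.12, -0.23, 0], [0.074, -0.039, 0.12, -0.23, 0]]
[123.3 124.2 125.2 126.8 129.1 132.1 135.7 140.1 145.1 150.8 157.2 164.2
 171.9 180.3 189.4 199.1 209.2 219.2 229.2]
[[-0.001, 0.003, 0.0, -0.01, 0], [-0.002, 0.005, 0.0, -0.02, 0], [-0.003, 0.007, 0.0, -0.03, 0], [-0.005, 0.01, 0.0, -0.04, 0], [-0.007, 0.016, 0.0, -0.06, 0], [-0.01, 0.023, 0.0, -0.09, 0], [-0.012, 0.031, 0.0, -0.12, 0], [-0.015, 0.042, 0.0, -0.16, 0]]
[[-0.004, 0.012, 0.0, -0.04, 0], [-0.007, 0.026, 0.0, -0.09, 0], [-0.008, 0.042, 0.0, -0.15, 0], [-0.008, 0.059, 0.0, -0.21, 0], [-0.005, 0.078, 0.0, -0.28, 0], [0.0, 0.098, 0.0, -0.35, 0], [0.01, 0.119, 0.0, -0.43, 0], [0.023, 0.139, 0.0, -0.51, 0]]
[[0.007, 0.024, 0.0, -0.09, 0], [0.017, 0.047, -0.02, -0.18, 0], [0.031, 0.068, -0.042, -0.27, 0], [0.015, 0.043, -0.042, -0.16, 0], [0.003, 0.014, -0.042, -0.05, 0], [-0.002, -0.015, -0.042, 0.05, 0], [-0.0, -0.046, -0.042, 0.16, 0], [0.008, -0.075, -0.042, 0.26, 0]]
[[0.006, -0.029, 0.0, 0.11, 0], [0.018, -0.057, 0.0, 0.22, 0], [0.036, -0.081, 0.0, 0.32, 0], [0.059, -0.101, 0.0, 0.43, 0]]
```

```bash

python3 -m inch '[[0.025,-0.013,0.001,-0.08,0],[0.05,-0.026,0.002,-0.16,0],[0.074,-0.039,0.002,-0.23,0],[0.074,-0.039,0.038,-0.23,0],[0.074,-0.039,0.076,-0.23,0],[0.074,-0.039,0.108,-0.23,0],[0.074,-0.039,0.12,-0.23,0],[0.074,-0.039,0.12,-0.23,0]]'|sed -n '1,2p;5p'
python3 -m inch '[[-0.001,0.003,0,-0.01,0],[-0.002,0.005,0,-0.02,0],[-0.003,0.007,0,-0.03,0],[-0.005,0.01,0,-0.04,0],[-0.007,0.016,0,-0.06,0],[-0.01,0.023,0,-0.09,0],[-0.012,0.031,0,-0.12,0],[-0.015,0.042,0,-0.16,0]]'|head -2
python3 -m inch '[[-0.004,0.012,0,-0.04,0],[-0.007,0.026,0,-0.09,0],[-0.008,0.042,0,-0.15,0],[-0.008,0.059,0,-0.21,0],[-0.005,0.078,0,-0.28,0],[0,0.098,0,-0.35,0],[0.01,0.119,0,-0.43,0],[0.023,0.139,0,-0.51,0]]'|head -2
python3 -m inch '[[0.007,0.024,0,-0.09,0],[0.017,0.047,-0.02,-0.18,0],[0.031,0.068,-0.042,-0.27,0],[0.015,0.043,-0.042,-0.16,0],[0.003,0.014,-0.042,-0.05,0],[-0.002,-0.015,-0.042,0.05,0],[0,-0.046,-0.042,0.16,0],[0.008,-0.075,-0.042,0.26,0]]'|head -2
python3 ph.py
python3 -m inch '[[0.006,-0.029,0,0.11,0],[0.018,-0.057,0,0.22,0],[0.036,-0.081,0,0.32,0],[0.059,-0.101,0,0.43,0]]'|head -2
```

```text
time: 30.5
tool_pos: [519.7, 110.8, 282.9]
grip_width: 1.3
time: 31.17
tool_pos: [487.1, 82.0, 288.0]
time: 31.83
tool_pos: [460.9, -57.3, 287.9]
time: 32.5
tool_pos: [455.5, 19.6, 329.8]
PH 32.5 49.3 2.62
time: 32.88
tool_pos: [525.2, 115.3, 330.0]
```

```bash
echo '[[32.5,169.3,2.05]]'>log.json; python3 step.py 2.2
```

```text
t 32.8833 phase 211.6424038418553 exp 213.05834333993494 score 2.1866744 w avg 1.928031203364138 now 1.8705362033641382
N 4 fs 115.46281082211053 end 233.36423826514024
[[0.001, -0.003, 0.0, 0.01, 0], [0.003, -0.005, 0.0, 0.02, 0], [0.004, -0.007, 0.0, 0.03, 0], [0.006, -0.01, 0.0, 0.04, 0], [-0.005, 0.008, 0.022, -0.04, 0], [-0.013, 0.028, 0.042, -0.11, 0], [-0.018, 0.05, 0.042, -0.19, 0], [-0.019, 0.072, 0.042, -0.27, 0]]
[[-0.005, 0.024, 0.0, -0.08, 0], [-0.005, 0.05, 0.0, -0.17, 0], [0.0, 0.075, 0.0, -0.26, 0], [0.009, 0.1, 0.0, -0.36, 0], [0.023, 0.122, 0.0, -0.45, 0], [0.04, 0.142, 0.0, -0.54, 0], [0.061, 0.158, -0.02, -0.63, 0], [0.084, 0.17, -0.042, -0.72, 0]]
[[-0.011, -0.029, 0.0, 0.11, 0], [-0.015, -0.06, 0.0, 0.22, 0], [-0.012, -0.092, 0.0, 0.33, 0], [-0.003, -0.122, 0.0, 0.44, 0], [0.013, -0.149, 0.0, 0.55, 0], [0.034, -0.172, 0.0, 0.66, 0], [0.06, -0.19, 0.0, 0.77, 0], [0.089, -0.202, 0.0, 0.88, 0]]
[[0.015, -0.027, 0.0, 0.11, 0]]
```

```bash
python3 - <<'E'
import re,json
s=open("step.py").read()
s=s.replace('''t,u,s,e=shot(); w=''','''if len(sys.argv)>2:
    t,u,wn=L[-1]; L=L[:-1]; s=e=0
else: t,u,s,e=shot()
w=''').replace("wd+.15\n","wd+.2\n").replace("    f+=np.degrees(v/12); ph","    f+=np.degrees(v/12)+(1.1 if n<3 else 0); ph")
open("step.py","w").write(s)
from plan import *
json.dump([float(v) for v in arc(120,150)],open("cmd.json","w"))
E
python3 step.py 2.2 1
```

```text
t 32.8833 phase 211.6424038418553 exp 0 score 0 w avg 1.928031203364138 now 1.8705362033641382
N 4 fs 115.46281082211053 end 226.01494167962653
[[0.001, -0.002, -0.0, 0.01, 0], [0.003, -0.005, -0.0, 0.02, 0], [0.004, -0.007, -0.0, 0.03, 0], [0.006, -0.01, -0.0, 0.04, 0], [-0.006, 0.011, 0.022, -0.04, 0], [-0.014, 0.033, 0.042, -0.13, 0], [-0.018, 0.056, 0.042, -0.21, 0], [-0.019, 0.079, 0.042, -0.29, 0]]
[[-0.004, 0.025, -0.0, -0.09, 0], [-0.003, 0.051, -0.0, -0.18, 0], [0.003, 0.076, -0.0, -0.27, 0], [0.013, 0.101, -0.0, -0.36, 0], [0.027, 0.122, -0.0, -0.45, 0], [0.045, 0.141, -0.02, -0.54, 0], [0.066, 0.157, -0.042, -0.64, 0], [0.043, 0.139, -0.042, -0.53, 0]]
[[-0.006, -0.029, -0.0, 0.1, 0], [-0.006, -0.058, -0.0, 0.2, 0], [0.0, -0.087, -0.0, 0.31, 0], [0.012, -0.114, -0.0, 0.41, 0], [0.029, -0.137, -0.0, 0.51, 0], [0.051, -0.157, -0.0, 0.61, 0], [0.076, -0.172, -0.0, 0.72, 0], [0.104, -0.182, -0.0, 0.82, 0]]
```

```bash

python3 -m inch '[[0.001,-0.002,0,0.01,0],[0.003,-0.005,0,0.02,0],[0.004,-0.007,0,0.03,0],[0.006,-0.01,0,0.04,0],[-0.006,0.011,0.022,-0.04,0],[-0.014,0.033,0.042,-0.13,0],[-0.018,0.056,0.042,-0.21,0],[-0.019,0.079,0.042,-0.29,0]]'|sed -n '1,2p;4p'
python3 -m inch '[[-0.004,0.025,0,-0.09,0],[-0.003,0.051,0,-0.18,0],[0.003,0.076,0,-0.27,0],[0.013,0.101,0,-0.36,0],[0.027,0.122,0,-0.45,0],[0.045,0.141,-0.02,-0.54,0],[0.066,0.157,-0.042,-0.64,0],[0.043,0.139,-0.042,-0.53,0]]'|sed -n '1,2p'
python3 ph.py
python3 -m inch '[[-0.006,-0.029,0,0.1,0],[-0.006,-0.058,0,0.2,0],[0,-0.087,0,0.31,0],[0.012,-0.114,0,0.41,0],[0.029,-0.137,0,0.51,0],[0.051,-0.157,0,0.61,0],[0.076,-0.172,0,0.72,0],[0.104,-0.182,0,0.82,0]]'|head -2
python3 ph.py
```

```text
time: 33.6
tool_pos: [467.4, 54.0, 285.8]
contact_force: [-0.2, -0.8, 0.5]
time: 34.27
tool_pos: [484.7, -97.3, 334.3]
PH 34.2667 9.99 2.33
time: 34.98
tool_pos: [525.0, 115.3, 329.2]
PH 34.9833 39.2 2.58
```

```bash
echo '[[34.2667,369.99,2.3]]'>log.json; python3 step.py 2.15
```

```text
t 35.0333 phase 465.07482648369466 exp 465.962073125228 score 2.6072493 w avg 2.164809928030239 now 2.049819928030239
N 2 fs 114.11800867451097 end 227.99359312080193
[[0.004, -0.006, -0.0, 0.03, 0], [0.008, -0.012, -0.0, 0.05, 0], [-0.005, 0.011, 0.022, -0.04, 0], [-0.014, 0.035, 0.042, -0.13, 0], [-0.019, 0.061, 0.042, -0.22, 0], [-0.018, 0.087, 0.042, -0.32, 0], [-0.013, 0.112, 0.042, -0.4, 0], [-0.004, 0.136, 0.042, -0.49, 0]]
[[0.002, 0.026, -0.0, -0.09, 0], [0.008, 0.05, -0.0, -0.18, 0], [0.019, 0.074, -0.0, -0.27, 0], [0.033, 0.095, -0.02, -0.36, 0], [0.051, 0.113, -0.042, -0.45, 0], [0.03, 0.091, -0.042, -0.35, 0], [0.015, 0.066, -0.042, -0.24, 0], [0.004, 0.038, -0.042, -0.14, 0]]
[[0.0, -0.03, -0.0, 0.11, 0], [0.007, -0.059, -0.0, 0.21, 0], [0.019, -0.086, -0.0, 0.32, 0], [0.036, -0.111, -0.0, 0.42, 0], [0.059, -0.13, -0.0, 0.53, 0], [0.085, -0.145, -0.0, 0.63, 0]]
```

```bash

python3 -m inch '[[0.004,-0.006,0,0.03,0],[0.008,-0.012,0,0.05,0],[-0.005,0.011,0.022,-0.04,0],[-0.014,0.035,0.042,-0.13,0],[-0.019,0.061,0.042,-0.22,0],[-0.018,0.087,0.042,-0.32,0],[-0.013,0.112,0.042,-0.4,0],[-0.004,0.136,0.042,-0.49,0]]'|sed -n '1,2p;4p'
python3 -m inch '[[0.002,0.026,0,-0.09,0],[0.008,0.05,0,-0.18,0],[0.019,0.074,0,-0.27,0],[0.033,0.095,-0.02,-0.36,0],[0.051,0.113,-0.042,-0.45,0],[0.03,0.091,-0.042,-0.35,0],[0.015,0.066,-0.042,-0.24,0],[0.004,0.038,-0.042,-0.14,0]]'|sed -n '1,2p'
python3 ph.py
python3 -m inch '[[0,-0.03,0,0.11,0],[0.007,-0.059,0,0.21,0],[0.019,-0.086,0,0.32,0],[0.036,-0.111,0,0.42,0],[0.059,-0.13,0,0.53,0],[0.085,-0.145,0,0.63,0]]'|head -2
python3 ph.py
```

```text
time: 35.75
tool_pos: [452.0, -2.8, 286.8]
contact_force: [0.6, 0.6, -0.2]
time: 36.42
tool_pos: [455.0, -40.6, 329.0]
PH 36.4167 29.24 2.58
time: 36.97
tool_pos: [525.6, 114.4, 329.1]
PH 36.9667 31.29 2.17
```

```bash
echo '[[36.4167,629.24,2.06]]'>log.json; python3 step.py 2.2
```

```text
t 37.0167 phase 696.7146778165555 exp 696.9636113844634 score 2.6041236 w avg 1.9627588160354494 now 1.8727588160354491
N 4 fs 120.5839008882748 end 231.19970490857003
[[-0.001, 0.0, -0.0, -0.0, 0], [-0.001, 0.0, -0.0, -0.0, 0], [-0.001, 0.001, -0.0, -0.0, 0], [-0.001, 0.001, -0.0, -0.01, 0], [-0.011, 0.023, 0.022, -0.09, 0], [-0.017, 0.046, 0.042, -0.17, 0], [-0.02, 0.069, 0.042, -0.25, 0], [-0.018, 0.092, 0.042, -0.33, 0]]
[[-0.003, 0.025, -0.0, -0.09, 0], [-0.001, 0.051, -0.0, -0.18, 0], [0.006, 0.076, -0.0, -0.27, 0], [0.018, 0.099, -0.0, -0.37, 0], [0.033, 0.121, -0.0, -0.46, 0], [0.052, 0.139, -0.02, -0.55, 0], [0.074, 0.153, -0.042, -0.64, 0], [0.048, 0.136, -0.042, -0.53, 0]]
[[-0.007, -0.03, -0.0, 0.11, 0], [-0.007, -0.061, -0.0, 0.21, 0], [-0.001, -0.091, -0.0, 0.32, 0], [0.011, -0.119, -0.0, 0.43, 0], [0.029, -0.144, -0.0, 0.54, 0], [0.052, -0.164, -0.0, 0.64, 0], [0.079, -0.179, -0.0, 0.75, 0], [0.109, -0.188, -0.0, 0.86, 0]]
```

```bash

python3 -m inch '[[-0.001,0,0,0,0],[-0.001,0,0,0,0],[-0.001,0.001,0,0,0],[-0.001,0.001,0,-0.01,0],[-0.011,0.023,0.022,-0.09,0],[-0.017,0.046,0.042,-0.17,0],[-0.02,0.069,0.042,-0.25,0],[-0.018,0.092,0.042,-0.33,0]]'|sed -n '1,2p;4p'
python3 -m inch '[[-0.003,0.025,0,-0.09,0],[-0.001,0.051,0,-0.18,0],[0.006,0.076,0,-0.27,0],[0.018,0.099,0,-0.37,0],[0.033,0.121,0,-0.46,0],[0.052,0.139,-0.02,-0.55,0],[0.074,0.153,-0.042,-0.64,0],[0.048,0.136,-0.042,-0.53,0]]'|sed -n '1,2p'
python3 ph.py
python3 -m inch '[[-0.007,-0.03,0,0.11,0],[-0.007,-0.061,0,0.21,0],[-0.001,-0.091,0,0.32,0],[0.011,-0.119,0,0.43,0],[0.029,-0.144,0,0.54,0],[0.052,-0.164,0,0.64,0],[0.079,-0.179,0,0.75,0],[0.109,-0.188,0,0.86,0]]'|head -2
python3 ph.py
```

```text
time: 37.73
tool_pos: [461.9, 42.0, 285.8]
contact_force: [1.1, 0.2, 0.2]
time: 38.4
tool_pos: [492.1, -107.1, 335.1]
PH 38.4 13.58 2.3
time: 39.12
tool_pos: [525.3, 114.8, 329.1]
PH 39.1167 40.34 2.59
```

```bash
cat > brake2.py <<'E'
from plan import *
t0,u0=39.1167,940.34; wm=2.113; tm=38.76; a_,b_=.125,.108
W=lambda t:(wm+a_/b_)*np.exp(-b_*(t-tm))-a_/b_
t=get_obs()["time"]; a,s,q=peg_angle(capture("top"))
e=u0+np.degrees(W((t+t0)/2)*(t-t0)); u=a+60*round((e-a)/60)
print("PH",t,a,"U",u,"exp",e,W(t))
w=np.radians(u-u0)/(t-t0); 
U=lambda tt:u+np.degrees(W((t+tt)/2)*(tt-t))
N=2; ts=t+.05+N/12; P=U(ts)-1017.8-80+197.8-1.2*0; P=U(ts)-900; fs=P+16.4
p=cmd(); phc=np.degrees(np.arctan2(p[1]-AX[1],p[0]-AX[0]))%360
wd=W(ts); print("w",wd,"P",P,"fs",fs,"hover",phc)
ph=[phc+(fs-phc)*i/N for i in(1,2)]; tip=[150,150]; f=fs
for i,v in enumerate([wd-.03,wd-.06,wd-.3,wd-.33]): f+=np.degrees(v/12); ph.append(f); tip.append([128,108,108,108][i])
v=wd-.33; D=np.radians(208.8-f); al=v*v/2/D; T=v/al; k=np.arange(1,int(T*12)+2)/12; k=np.minimum(k,T)
ph+=list(f+np.degrees(v*k-.5*al*k*k)); tip+=[108]*len(k); print("decel",al,np.round(ph,1))
for i in range(0,len(ph),8): rows([arc(x,z) for x,z in zip(ph[i:i+8],tip[i:i+8])])
E
python3 - <<'E'
from plan import *
rows([arc(x,150) for x in(124,128,132,135,135)])
E
```

```text
[[-0.005, 0.009, -0.0, -0.03, 0], [-0.009, 0.018, -0.0, -0.07, 0], [-0.013, 0.027, -0.0, -0.1, 0], [-0.015, 0.035, -0.0, -0.13, 0], [-0.015, 0.035, -0.0, -0.13, 0]]
```

```bash
python3 -m inch '[[-0.005,0.009,0,-0.03,0],[-0.009,0.018,0,-0.07,0],[-0.013,0.027,0,-0.1,0],[-0.015,0.035,0,-0.13,0],[-0.015,0.035,0,-0.13,0]]'|head -2
python3 brake2.py
```

```text
time: 39.58
tool_pos: [494.1, 89.4, 328.8]
PH 39.5833 31.699538200069878 U 991.6995382000699 exp 991.4320216181288 1.8347604678229472
w 1.7655565827424593 P 114.04434730912942 fs 130.44434730912943 hover 135.18621187827986
decel 1.2280759963387078 [132.8 130.4 138.7 146.9 153.9 160.7 167.3 173.5 179.1 184.2 188.9 193.1
 196.7 199.9 202.6 204.8 206.6 207.8 208.5 208.8 208.8]
[[0.002, -0.005, -0.0, 0.02, 0], [0.005, -0.011, -0.0, 0.04, 0], [-0.003, 0.008, 0.022, -0.03, 0], [-0.008, 0.028, 0.042, -0.1, 0], [-0.01, 0.045, 0.042, -0.17, 0], [-0.01, 0.062, 0.042, -0.23, 0], [-0.009, 0.079, 0.042, -0.28, 0], [-0.005, 0.094, 0.042, -0.34, 0]]
[[-0.0, 0.014, -0.0, -0.05, 0], [0.001, 0.026, -0.0, -0.09, 0], [0.003, 0.038, -0.0, -0.13, 0], [0.005, 0.048, -0.0, -0.17, 0], [0.008, 0.057, -0.0, -0.2, 0], [0.011, 0.064, -0.0, -0.23, 0], [0.014, 0.07, -0.0, -0.25, 0], [0.016, 0.075, -0.0, -0.27, 0]]
[[0.001, 0.004, -0.0, -0.02, 0], [0.002, 0.007, -0.0, -0.03, 0], [0.003, 0.009, -0.0, -0.03, 0], [0.003, 0.01, -0.0, -0.03, 0], [0.003, 0.01, -0.0, -0.03, 0]]
```

```bash
python3 -m inch '[[0.002,-0.005,0,0.02,0],[0.005,-0.011,0,0.04,0],[-0.003,0.008,0.022,-0.03,0],[-0.008,0.028,0.042,-0.1,0],[-0.01,0.045,0.042,-0.17,0],[-0.01,0.062,0.042,-0.23,0],[-0.009,0.079,0.042,-0.28,0],[-0.005,0.094,0.042,-0.34,0]]'|sed -n '1,2p;4p'
python3 -m inch '[[0,0.014,0,-0.05,0],[0.001,0.026,0,-0.09,0],[0.003,0.038,0,-0.13,0],[0.005,0.048,0,-0.17,0],[0.008,0.057,0,-0.2,0],[0.011,0.064,0,-0.23,0],[0.014,0.07,0,-0.25,0],[0.016,0.075,0,-0.27,0]]'|sed -n '1,2p;4p'
python3 -m inch '[[0.001,0.004,0,-0.02,0],[0.002,0.007,0,-0.03,0],[0.003,0.009,0,-0.03,0],[0.003,0.01,0,-0.03,0],[0.003,0.01,0,-0.03,0],[0.003,0.01,0,-0.03,0],[0.003,0.01,0,-0.03,0],[0.003,0.01,0,-0.03,0]]'|sed -n '1,2p;4p'
python3 ph.py;python3 ph.py
```

```text
time: 40.3
tool_pos: [454.0, 5.0, 286.7]
contact_force: [-2.8, -3.8, -0.9]
time: 40.97
tool_pos: [466.8, -70.8, 286.9]
contact_force: [0.4, -1.0, 0.4]
time: 41.63
tool_pos: [471.4, -78.9, 286.8]
contact_force: [-0.4, -0.4, 0.4]
PH 41.6333 17.5 2.64
PH 41.6833 17.35 2.64
```

```bash

python3 -m inch '[[0,0.003,0,0,0],[0,0.006,0,0,0],[0,0.006,-0.02,0,0],[0,0.006,-0.05,0,0],[-0.02,0.006,-0.08,0,0],[-0.05,0.006,-0.11,0,0],[-0.08,0.006,-0.12,0,0],[-0.08,0.006,-0.12,0,0]]'|head -2
python3 -m inch '[[0,0,0,0,0],[0,0,0,0,0],[0,0,0,0,0],[0,0,0,0,0],[0,0,0,0,0]]'|head -2
python3 ph.py
python3 - <<'E'
from tr import *
c=capture("top"); print(peg_angle(c)[:2]); im=c["color"][:,:,::-1]
cv2.imwrite("pics/end3.png",cv2.resize(im[100:250,215:415],None,fx=4,fy=4,interpolation=cv2.INTER_CUBIC))
E
```

```text
time: 42.4
tool_pos: [392.4, -104.9, 409.4]
time: 42.82
tool_pos: [395.9, -104.3, 406.1]
PH 42.8167 17.23 2.95
(np.float64(17.226110637787965), np.float32(2.9502764))
```

View pics/end3.png

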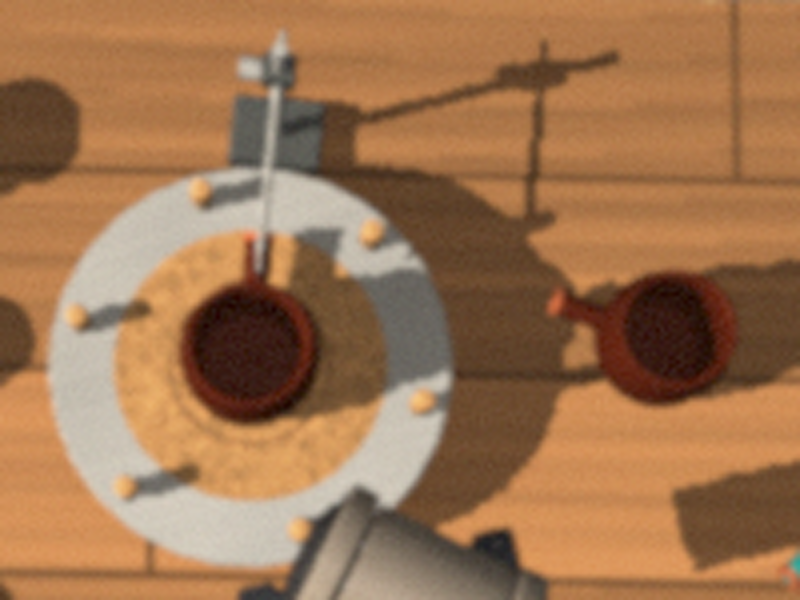

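The handle end is at crop pixel (254,245), under the needle; the wheel is at rest and the hand is clear.

```bash
python3 -c "
from plant import *
print(close_job())"
```

```text
the job is handed in; nothing more can be done
None
```

I handed the job in at about 43 s with the handle under the needle and the wheel at rest. I reckon the wheel held about 1.64–2.35 rad/s for over 6 s, on a second run, because the first probably peaked just past the 2.57 rad/s limit. The lowest speed is an estimate close to the 1.62 rad/s floor, and the hand-in returned no verdict.

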